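# Charge the grinding jar and slide it to its click stop

### The job

Pour all five steel balls from the scoop through the funnel into the jar on the slide, then stand the scoop upright on the worktop and let go of it. Next pinch the slide's square grip post and move the slide along its rail until its notch clicks onto the spring ball of the click stop; do not run on past the click. Finish while still holding the post with the slide in the click, and leave the timer, dropper bottle and small carton where they are.

Things in the scene. Friction and masses are not known exactly. Their poses are not given: they have to be found in the camera images.
- rail_unit: Fixed slide unit, aluminium base plate 110 x 350 x 8 mm with two steel guide rods along its y axis and an end block at each end. Origin on the worktop under the middle of the rods (the plate reaches from 73 mm in front, -x, to 37 mm behind it). The slide travels along this body's own -y (to the robot's right, turned by the unit's yaw).
- carriage (a joint): Travel of the slide (m): 0 at the left end stop, grows as the slide moves along the unit's -y, 0.12 at the right end stop. Moving it takes about 1 to 3 N; it stays where it is left.
- grip_post_mid (a point): Pinch point on the axis of the black square grip post on the right-hand end of the slide, by which the slide is moved, 72 mm above the worktop. Post 18 x 18 mm, rounded edges, from 34 to 90 mm above the worktop, with a foot plate 30 x 30 x 4 mm; rides with the slide; axes as the slide unit's. The funnel's rim stands 78 mm from its axis.
- jar (a point): Centre of the inner floor of the clear jar that is fixed on the left-hand part of the slide, 41 mm above the worktop; z up. Jar 42 mm outside and 36 mm inside diameter, 37 mm deep; the funnel is fixed on top of it.
- funnel_mouth (a point): Centre of the funnel's rim, 114 mm above the worktop: grey funnel 104 mm across at the rim, 32 mm inside at its neck, 36 mm tall, fixed over the jar and riding with the slide.
- click_stop: Fixed block with a spring ball, clamped on the base plate at the robot's side of the slide: 24 x 36 x 32 mm, with a round screw head on top, its top 46 mm above the worktop. Origin at the foot of its face towards the slide; axes parallel to the slide unit's. Its place along the rail varies from run to run.
- click_ball (a point): Centre of the 10 mm spring ball of the click stop, as it rides on the slide's strip, 28 mm above the worktop. It presses on the strip along the unit's x with about 6 N.
- notch (a point): Middle of the 8 mm wide notch in the steel strip on the slide's edge on the robot's side. In the click, notch and ball are level along the unit's y (the ball's centre then lies 3 to 5 mm nearer to the robot). Starts 35 to 90 mm to the left (+y of the unit) of the ball. Within about 3 mm the ball draws the slide in; pushing it out of the notch takes 4 to 8 N more than plain sliding.
- scoop: Loose steel scoop with the five balls: tray 50 x 92 mm, walls 24 mm tall, 0.16 kg. Open at its own -x end, where the floor rises as a 22 degree ramp to the lip (tipping the lip down by 50 to 60 degrees empties it). At its +x end, 43 mm from the origin, a black post 18 x 18 mm, 70 mm tall. Origin at the underside of the tray's middle; z up. At the start the lip faces the robot within 0.4 rad.
- scoop_grip (a point): Point on the axis of the scoop's post at which to pinch it, 50 mm above the scoop's underside and 20 mm below the post's top. Axes as the scoop's.
- scoop_lip (a point): Middle of the scoop's lip, 99.5 mm towards the scoop's -x from the grip point and 38 mm lower.
- timer: Bystander: white lab timer 64 x 62 x 19 mm lying on the worktop, origin at the centre of its underside. Leave alone.
- dropper: Bystander: dropper bottle 26 mm across, 66 mm tall, standing behind the slide unit, origin at the centre of its underside. Leave alone.
- carton: Bystander: small flat carton 36 x 60 x 17 mm, origin at the centre of its underside. Leave alone.
- ball_1_center (a point): Centre of steel ball 1 of 5, 14 mm across, 11.5 g; starts in the scoop's tray.
- ball_2_center (a point): Centre of steel ball 2 of 5, 14 mm across, 11.5 g; starts in the scoop's tray.
- ball_3_center (a point): Centre of steel ball 3 of 5, 14 mm across, 11.5 g; starts in the scoop's tray.
- ball_4_center (a point): Centre of steel ball 4 of 5, 14 mm across, 11.5 g; starts in the scoop's tray.
- ball_5_center (a point): Centre of steel ball 5 of 5, 14 mm across, 11.5 g; starts in the scoop's tray.
Things that resemble listed ones, but are neither listed nor needed, are in the scene too. Of the things that look like the scoop, the middle-sized one is meant.

How it is judged:
On the way, in this order (a step that is already met when the one before it is completed fails the run):
1. all five balls are in the jar (horizontal distance between each of ball_1_center, ball_2_center, ball_3_center, ball_4_center, ball_5_center and jar below 0.02 m and z of ball_1_center in the frame of jar between 0 and 0.036 m and z of ball_2_center in the frame of jar between 0 and 0.036 m and z of ball_3_center in the frame of jar between 0 and 0.036 m and z of ball_4_center in the frame of jar between 0 and 0.036 m and z of ball_5_center in the frame of jar between 0 and 0.036 m), for 0.2 s.
2. the scoop stands released on the worktop (height (world z) of scoop below 0.005 m and angle between scoop's own z axis and vertical below 0.08 rad and contact force between the fingers and scoop below 0.05 N and linear speed of scoop below 0.02 m/s), for 0.2 s.
3. the slide is in the click, held by its post (y of notch in the frame of click_stop between -0.002 and 0.002 m and contact force between the fingers and grip_post above 1 N), for 0.2 s.
At the end, for the whole second after the job is handed in: All five balls lie in the jar, the scoop stands upright (within 0.08 rad) and released on the worktop, the slide rests with its notch within 2 mm of the click stop's ball along the rail, and the fingers still hold the slide's grip post (more than 1 N) (all of step 1 and all of step 2 and all of step 3 and velocity of joint carriage between -0.005 and 0.005 m/s); the arm keeps its last pose, push and grip.
It fails at once if the timer is moved more than 20 mm (distance of timer from where it was at the start of the episode above 0.02 m).
It fails at once if the dropper bottle is moved more than 20 mm (distance of dropper from where it was at the start of the episode above 0.02 m).
It fails at once if the small carton is moved more than 20 mm (distance of carton from where it was at the start of the episode above 0.02 m).
It fails at once if the slide runs more than 12 mm past the click (y of notch in the frame of click_stop below -0.012 m).
It also fails if it takes over 72 s, if anything falls off the work surface, if the arm or the gripper's body presses on something with over 40 N, if the wrist force passes 120 N, or if a joint passes its speed limit or range.

### The arm

A 6-joint arm with a two-finger parallel gripper is mounted at the origin on a cart in front of the work surface, level with it; the furniture and walls round the work are solid. World frame = base frame: x ahead of the robot, y to its left, z up, the work surface at z = 0. Lengths are in m, angles in rad, forces in N, time in s.
With the tool pointing down it reaches from about 0.375 to 0.975 m from the base axis. Payload 3.8 kg.
Tool frame: the origin (TCP) lies on the centre line of the jaws, within the pads' length; the fingertips stand 17 mm ahead of it and the grasp point (between the pads) lies 2 mm behind it (bot.tip_extent is the distance from the TCP to the fingertips, in m); z points along the fingers, y is the line along which they close (so a half turn about z gives the same grasp; the last joint's range is limited). The gripper opens to 85 mm and grips with 20 to 120 N. Pads are 22 mm wide; open, the fingers measure 114 mm over their backs; the gripper's body (76 mm by 85 mm) begins 54 mm behind the grasp point. The pads swing forward as they close: fully open they stand 13 mm farther back than shut.
Start: joints at [1.158, 0.264, 1.604, -0, 1.274, -0.037], TCP at [0.248, 0.628, 0.213] pointing down, gripper open.
Joint ranges: [-2.63, 2.63], [-0.94, 2.18], [0.31, 2.57], [-1.31, 4.45], [0, 2.66], [-2.55, 2.55]. Speed limits (rad/s): [2.57, 2.57, 3.14, 3.14, 3.14, 3.14].

### API

Orientations are given as a rotation vector (axis times angle).
In Python, from workcell import readout, read_camera, finish_job, bot gives the robot as it stands.
- The arm moves only by the tool jog_arm, never from a script. Its argument "deltas" is one flat list of numbers, 7 for each row, row after row: the shift along the tool's x, y, z in m, then the turn, a rotation vector about the tool's x, y, z in degrees, then the gripper command: -1 is shut, 1 is fully open, values between are in proportion. A call has 1 to 8 rows; each row is the pose to reach, as a shift and turn from the pose commanded when the call began, along the tool's axes at that moment; what a row does not reach only later rows make up. A row lasts 1/10 s, in which the tool goes at most 50 mm and 8.59 degrees, less where a joint would pass 70% of its speed; a pose out of reach is approached as far as the arm can. A call with a gripper value outside its range is refused whole. The fingers move at their own pace and stop on an object; "squeeze" is the grip in N (left out, the last holds). Time passes only in rows, so rows that repeat a pose let the fingers close. It gives the time, the measured TCP pose, the force, the opening and the grip force at its end, in the units of the state.
- readout.read_state(): the state, without advancing time (a new reading comes with each control period).
- read_camera(name): name is "scene" or "top" or "wrist"; returns a dict with "color" (384x512x3 uint8, blue, green, red), "fx", "fy", "cx", "cy" (pixels), "origin" and "attitude" of the camera in the world. Camera axes: x right, y down, z forward; pixel columns grow to the right and rows downward; lengths in m; the calibration is good to about 2 mm. A picture is of the moment at which its call begins. There is no depth.
- finish_job(): hands the job in; it is judged then, once.
The state is a dict: "time": time; "q": joint angles; "joint_vel": joint speeds; "joint_torque": joint torques, N m; "tool_pos": TCP position; "tcp_rot": TCP orientation; "wrist_force": force on the tool from outside, world axes, zero at the start; "torque": the same for the moment, N m; "width": opening from 0.0 (shut) to 1.0 (fully open); "grip_force": force on a finger pad.
Only numpy, scipy, OpenCV 4.12 (cv2) and the standard library are available. Lean on these libraries where they do the work, as an engineer would, in place of code of your own. Each camera call takes 0.05 s, during which the arm holds its last target. There are 200 camera calls.

## Working session

There is one attempt and no reset: what is moved stays moved. The work goes in short steps, Python scripts to look and compute and a tool call to move; the robot and the scene stay as the last step left them, time stands still between calls to the robot, and variables do not carry over. Pictures are saved under pics/ and viewed, at most 10 in all, crops included, and the job is handed in when it is done.

Besides the shell and the picture viewer there is one more tool, called after "Emit:" in YAML: its name, and indented under it one key for each argument. jog_arm: Moves the arm, as the interface text tells. Its arguments: {"type":"object","properties":{"deltas":{"type":"array"},"squeeze":{"type":"number"}},"required":["deltas"]}

```bash
mkdir -p pics; ls; cat > h.py <<'E'
import numpy as np, cv2
from scipy.spatial.transform import Rotation as R
from workcell import readout, read_camera, finish_job, bot
import json
def snap(name,fn):
    c=read_camera(name); cv2.imwrite(f'pics/{fn}.png',c['color'])
    json.dump({k:np.array(c[k]).tolist() for k in ('fx','fy','cx','cy','origin','attitude')},open(f'pics/{fn}.json','w')); return c
def Rm(a):
    a=np.array(a,float)
    return a if a.shape==(3,3) else R.from_rotvec(a).as_matrix() if a.size==3 else None
def px(fn,u,v,z):
    c=json.load(open(f'pics/{fn}.json')); d=Rm(c['attitude'])@np.array([(u-c['cx'])/c['fx'],(v-c['cy'])/c['fy'],1]); o=np.array(c['origin'])
    return o+d*(z-o[2])/d[2]
def proj(fn,p):
    c=json.load(open(f'pics/{fn}.json')); q=Rm(c['attitude']).T@(np.array(p)-c['origin']); return c['fx']*q[0]/q[2]+c['cx'],c['fy']*q[1]/q[2]+c['cy']
E
python3 - <<'E'
from h import *
for n in('scene','top'):
    c=snap(n,n+'0'); print(n,c['origin'],c['attitude'],c['fx'],c['cx'],c['cy'])
a=[cv2.imread(f'pics/{n}0.png') for n in('scene','top')]
for n,i in zip(('scene','top'),a): cv2.imwrite(f'pics/{n}0b.png',cv2.resize(i,(800,600),interpolation=cv2.INTER_CUBIC))
print(readout.read_state())
E
```

```text
pics
scene [-0.14930548 -0.50439493  0.86914307] [-2.07555595  0.87878321 -0.41013632] 418.1157619987297 261.73354312058774 193.96917680031171
top [0.35262016 0.21944221 1.8351673 ] [-2.1891174   2.15478278 -0.12928866] 459.0374540926688 265.1735454081871 191.61217745484228
{'time': 0.1, 'q': array([ 1.15808378e+00,  2.64681164e-01,  1.60525436e+00, -3.49071702e-05,
        1.27370249e+00, -3.69349027e-02]), 'joint_vel': array([ 0.00204925, -0.00403857, -0.0035789 ,  0.00159797, -0.00027365,
        0.00131749]), 'joint_torque': array([-2.47274738e-04, -5.16712832e+01, -3.68585694e+01, -1.07386627e-04,
        6.27860558e-03, -3.60350998e-05]), 'tool_pos': array([0.24747349, 0.62723812, 0.21137517]), 'tcp_rot': array([-0.58670809, -3.08588847,  0.00314325]), 'wrist_force': array([ 0.62635254,  0.36161731, -0.51416327]), 'torque': array([ 0.01372546, -0.01087057,  0.0385424 ]), 'grip_force': 0.0, 'width': 1.0011449051537302}
```

View pics/top0b.png

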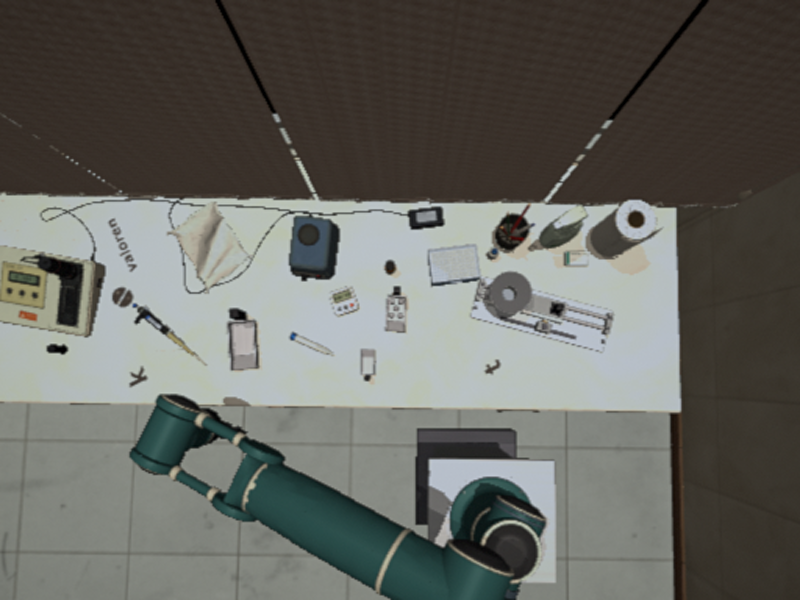

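View pics/scene0b.png

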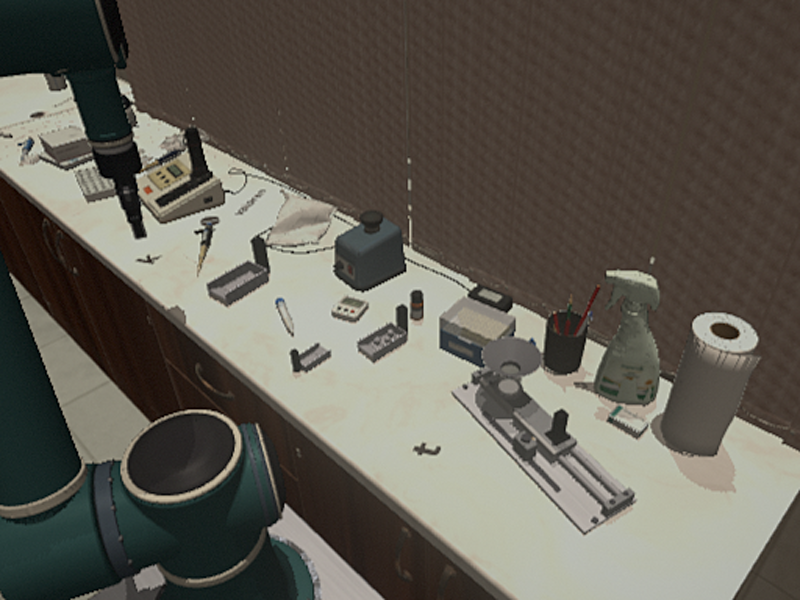

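Three scoop-like things in the top view: big at (243,343), middle with balls at (396,312), and small at (368,362). The middle one, which also holds the balls, is the one meant. The slide unit is at about (545,310) with the post at (557,309), funnel at (510,294) and click stop at (543,325). Timer (345,300), dropper (390,267), carton probably (577,258).

```bash
python3 - <<'E'
from h import *
i=cv2.imread('pics/top0.png')[165:237,232:398]
cv2.imwrite('pics/topc.png',cv2.resize(i,None,fx=4.8,fy=4.8,interpolation=cv2.INTER_CUBIC))
E
```

```text
(no output)
```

View pics/topc.png

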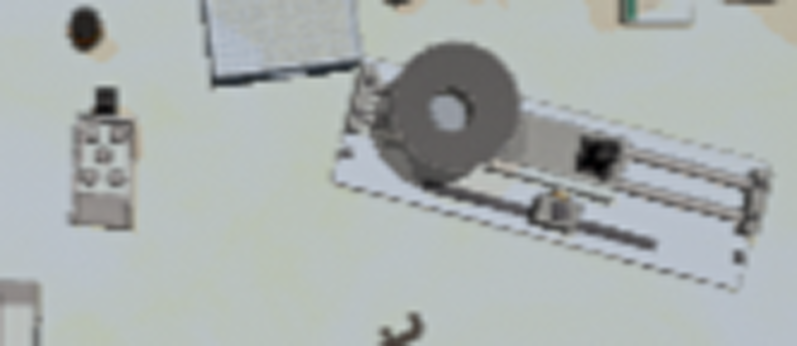

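The crop shows the scoop with five balls: post top at (106,98) and lip at (102,226). It also shows the funnel rim centre at (455,111), grip post (600,157), click stop (556,208), and plate corners (335,183), (365,60), (770,163), (738,290).

```bash
python3 - <<'E'
from h import *
def t(u,v,z): p=px('top0',232+u/4.8,165+v/4.8,z); return p.round(4)
for n,a in dict(scpost=(106,98,.07),lip=(102,227,.012),lipL=(70,222,.02),lipR=(133,229,.02),funnel=(455,111,.114),post=(600,157,.09),stop=(556,208,.04),c1=(335,183,.008),c2=(365,60,.008),c3=(770,163,.008),c4=(738,290,.008),dropper=(86,30,.066)).items(): print(n,t(*a))
E
```

```text
scpost [0.5658 0.2431 0.07  ]
lip [0.4652 0.2452 0.012 ]
lipL [0.4684 0.2716 0.02  ]
lipR [0.4634 0.2196 0.02  ]
funnel [ 0.5547 -0.0325  0.114 ]
post [ 0.5225 -0.1519  0.09  ]
stop [ 0.4849 -0.1262  0.04  ]
c1 [0.5052 0.052  0.008 ]
c2 [0.6089 0.0275 0.008 ]
c3 [ 0.5278 -0.3117  0.008 ]
c4 [ 0.4215 -0.2835  0.008 ]
dropper [0.6215 0.2603 0.066 ]
```

```bash
cat >> h.py <<'E'
def pose(): s=readout.read_state(); return np.array(s['tool_pos']),Rm(s['tcp_rot'])
def tgt(yaw,tilt=0,flip=0):
    # tool y along body y (flip: reversed), tool z down; tilt>0: lip (-x of body) down, rad
    B=R.from_euler('z',yaw)*R.from_euler('y',-tilt)
    T=np.array([[-1,0,0],[0,1,0],[0,0,-1]]).T if not flip else np.array([[1,0,0],[0,-1,0],[0,0,-1]])
    return B.as_matrix()@T
def delta(p,Rt):
    p0,R0=pose(); return (R0.T@(np.array(p)-p0)).round(4), np.degrees(R.from_matrix(R0.T@Rt).as_rotvec()).round(2)
E
python3 - <<'E'
from h import *
p,r=pose();print(r.round(3))
for f in(0,1): print(delta([.55,.245,.2],tgt(-.05,0,f)))
E
```

```text
[[-0.93   0.367 -0.001]
 [ 0.367  0.93  -0.002]
 [ 0.    -0.002 -1.   ]]
(array([-0.4217, -0.2445,  0.0119]), array([ -0.12,  -0.02, -18.67]))
(array([-0.4217, -0.2445,  0.0119]), array([-3.0000e-02,  1.6000e-01,  1.6133e+02]))
```

Emit:
jog_arm:
  deltas: [-0.035,-0.02,0,0,0,-2,1,-0.07,-0.04,0,0,0,-4,1,-0.105,-0.06,0,0,0,-7,1,-0.14,-0.08,0,0,0,-10,1,-0.175,-0.1,0,0,0,-13,1,-0.21,-0.12,0,0,0,-16,1,-0.25,-0.145,0,0,0,-18.7,1,-0.29,-0.168,0,0,0,-18.7,1]

```text
time: 0.9
tool_pos: [0.4562, 0.3635, 0.2121]
tcp_rot: [-0.075, -3.14, 0.001]
wrist_force: [1.2, 0.6, -0.4]
width: 0.999
grip_force: 0.0
```

```bash
python3 - <<'E'
from h import *
p,r=pose();print(p,delta([.53,.245,.19],tgt(-.05,0)))
E
```

```text
[0.45621433 0.36347199 0.21210545] (array([-0.0794, -0.1148,  0.0221]), array([-0.03, -0.03,  0.12]))
```

Emit:
jog_arm:
  deltas: [-0.03,-0.04,0.005,0,0,0,1,-0.055,-0.08,0.015,0,0,0,1,-0.075,-0.11,0.022,0,0,0,1,-0.079,-0.115,0.022,0,0,0,1,-0.079,-0.115,0.022,0,0,0,1]

```text
time: 1.4
tool_pos: [0.5292, 0.2453, 0.1899]
tcp_rot: [-0.082, -3.139, 0.0]
wrist_force: [0.4, 0.3, -0.1]
width: 1.001
grip_force: 0.0
```

```bash
python3 - <<'E'
from h import *
c=snap('wrist','w1'); print(pose()[0],c['origin'])
cv2.imwrite('pics/w1b.png',cv2.resize(c['color'],(800,600),interpolation=cv2.INTER_CUBIC))
E
```

```text
[0.52887075 0.2464209  0.19030579] [0.46197075 0.24910607 0.35106776]
```

View pics/w1b.png

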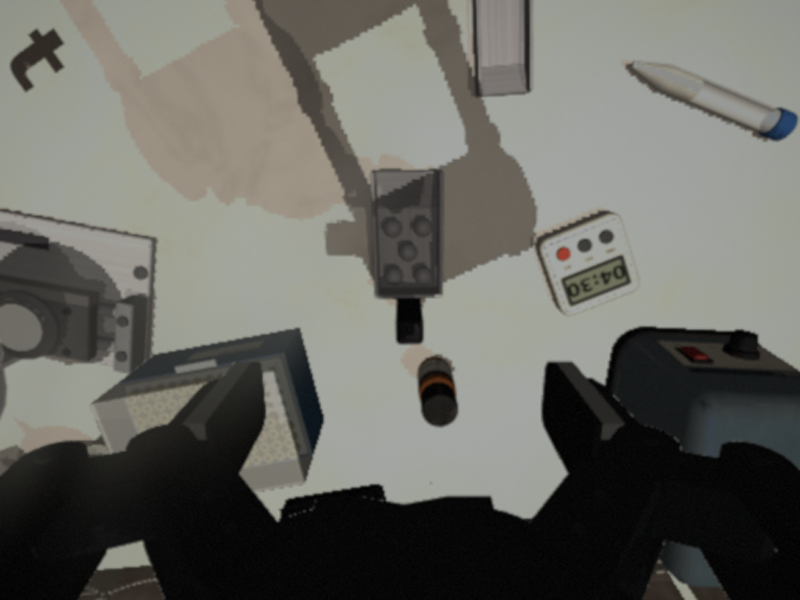

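The wrist view shows the scoop with its lip corners at (375,170) and (440,170), back wall at (374,295) and (440,297), and post top centre at (410,332). The dropper stands behind at (437,390).

```bash
python3 - <<'E'
from h import *
f=.64
q=lambda u,v,z: px('w1',u*f,v*f,z).round(4)
a=[q(375,170,.024),q(440,170,.024),q(440,296,.024),q(374,295,.024)]
pt=q(410,332,.07); print(a,pt)
ax=(a[2]+a[3]-a[0]-a[1])/2; yaw=np.arctan2(ax[1],ax[0]); print(np.linalg.norm(ax),yaw)
m=(a[0]+a[1])/2; print('lip->post',np.arctan2(*(pt-m)[[1,0]]), np.linalg.norm((pt-m)[:2]))
print(q(437,362,.066),delta([pt[0],pt[1],.13],tgt(yaw)))
E
```

```text
[array([0.4665, 0.2294, 0.024 ]), array([0.4689, 0.2736, 0.024 ]), array([0.5581, 0.2708, 0.024 ]), array([0.5549, 0.2226, 0.024 ])] [0.5677 0.2477 0.07  ]
0.08892963510551474 -0.05400150037596859
lip->post -0.03798172516404017 0.10007217395460136
[0.5913 0.2646 0.066 ] (array([-0.0388,  0.0032,  0.0603]), array([ 0.02, -0.05,  0.19]))
```

Emit:
jog_arm:
  deltas: [-0.02,0.001,0,0,0,0,1,-0.0385,0.002,0.02,0,0,0,1,-0.0385,0.002,0.05,0,0,0,1,-0.0385,0.002,0.08,0,0,0,1,-0.0385,0.002,0.11,0,0,0,1,-0.0385,0.002,0.135,0,0,0,1,-0.0385,0.002,0.142,0,0,0,1,-0.0385,0.002,0.142,0,0,0,1]
  squeeze: 40

```text
time: 2.25
tool_pos: [0.566, 0.2475, 0.0475]
tcp_rot: [-0.075, -3.138, 0.001]
wrist_force: [0.3, -0.4, 0.9]
width: 0.999
grip_force: 0.0
```

```bash
python3 - <<'E'
from h import *
c=snap('wrist','w2'); print(pose()[0],delta([.567,.2465,.048],tgt(-.05)))
cv2.imwrite('pics/w2b.png',c['color'])
E
```

```text
[0.56737922 0.24778519 0.04904243] (array([ 0.0003, -0.0013,  0.001 ]), array([0.02, 0.  , 0.12]))
```

View pics/w2b.png

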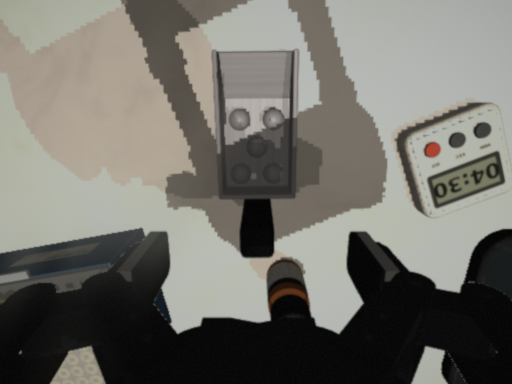

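The post (257,228) sits midway between the fingers (166 and 350), with the scoop aligned, so I close.

Emit:
jog_arm:
  deltas: [0,0,0,0,0,0,0.2,0,0,0,0,0,0,-0.3,0,0,0,0,0,0,-1,0,0,0,0,0,0,-1,0,0,0,0,0,0,-1,0,0,0,0,0,0,-1,0,0,0,0,0,0,-1,0,0,0,0,0,0,-1]
  squeeze: 60

```text
time: 3.1
tool_pos: [0.5681, 0.2467, 0.0494]
tcp_rot: [0.078, 3.14, 0.001]
wrist_force: [-1.2, 0.8, 4.5]
width: 0.167
grip_force: 58.8
```

Emit:
jog_arm:
  deltas: [0,0,0,0,0,0,-1,0,0,-0.01,0,0,0,-1,0,0,-0.025,0,0,0,-1,0,0,-0.045,0,0,0,-1,0,0,-0.07,0,0,0,-1,0,0,-0.095,0,0,0,-1,0,0,-0.12,0,0,0,-1,0,0,-0.14,0,0,0,-1]
  squeeze: 90

```text
time: 3.9
tool_pos: [0.5679, 0.2465, 0.191]
tcp_rot: [0.078, 3.139, 0.001]
wrist_force: [0.5, 0.2, -1.8]
width: 0.144
grip_force: 88.3
```

```bash
python3 - <<'E'
from h import *
c=snap('wrist','w3'); print(pose()[0], readout.read_state()['wrist_force'])
d=snap('top','top1')['color'][165:237,232:398]
a=cv2.resize(d,(800,347),interpolation=cv2.INTER_CUBIC)
b=cv2.resize(c['color'][0:240],(533,250)); o=np.zeros((600,800,3),np.uint8); o[:347]=a; o[350:600,:533]=b
cv2.imwrite('pics/w3b.png',o)
E
```

```text
[0.56995562 0.24737806 0.19499383] [1.02735707 0.64683349 1.58798647]
```

View pics/w3b.png

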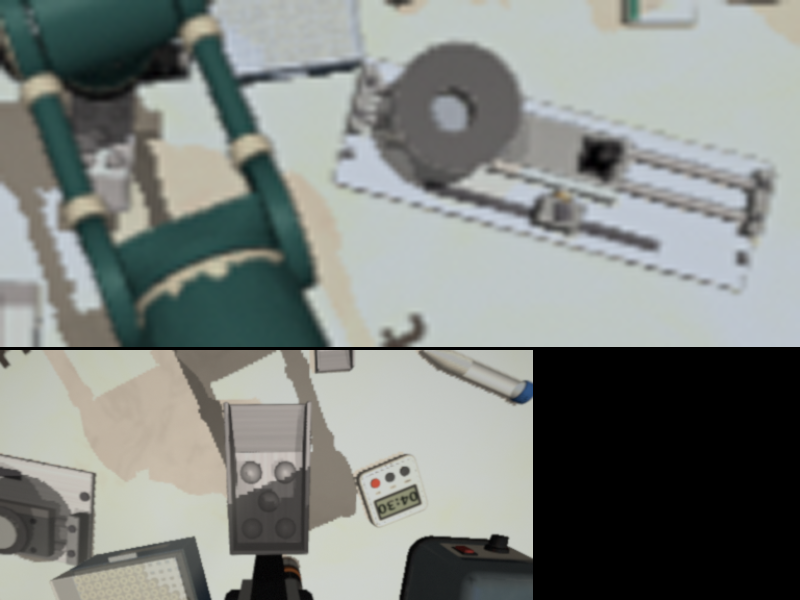

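```bash
python3 - <<'E'
from h import *
print(pose()[0],delta([.555,-.152,.195],tgt(-1.57)))
E
```

```text
[0.57006724 0.24740318 0.19336984] (array([-0.0047, -0.3997, -0.0028]), array([ 0.45,  0.19, 87.12]))
```

Emit:
jog_arm:
  deltas: [0,-0.008,0,0,0,2,-1,0,-0.022,0,0,0,6,-1,0,-0.042,0,0,0,10,-1,0,-0.065,0,0,0,15,-1,0,-0.09,0,0,0,20,-1,0,-0.115,0,0,0,25,-1,0,-0.14,0,0,0,30,-1,0,-0.165,0,0,0,35,-1]

```text
time: 4.8
tool_pos: [0.5575, 0.08, 0.1861]
tcp_rot: [-1.025, -2.966, 0.003]
wrist_force: [1.0, 0.2, -2.3]
width: 0.144
grip_force: 88.3
```

```bash
python3 - <<'E'
from h import *
print(pose()[0],delta([.555,-.152,.195],tgt(-1.57)),readout.read_state()['q'])
E
```

```text
[0.55753939 0.07995946 0.18611028] (array([-0.1412, -0.1841, -0.0087]), array([-0.24, -0.06, 51.83])) [ 9.84895155e-02  7.49960576e-02  1.87301955e+00 -4.42815712e-04
  1.19777551e+00 -8.06710579e-01]
```

Emit:
jog_arm:
  deltas: [-0.014,-0.018,-0.001,0,0,5,-1,-0.028,-0.037,-0.002,0,0,10,-1,-0.042,-0.055,-0.004,0,0,16,-1,-0.056,-0.073,-0.006,0,0,22,-1,-0.071,-0.092,-0.008,0,0,28,-1,-0.085,-0.111,-0.009,0,0,34,-1,-0.099,-0.129,-0.009,0,0,40,-1,-0.113,-0.147,-0.009,0,0,46,-1]

```text
time: 5.6
tool_pos: [0.5565, -0.1049, 0.1951]
tcp_rot: [-2.104, -2.329, 0.004]
wrist_force: [-0.1, 0.6, -2.1]
width: 0.148
grip_force: 88.3
```

Emit:
jog_arm:
  deltas: [-0.012,-0.012,0,0,0,3,-1,-0.022,-0.022,0,0,0,5,-1,-0.026,-0.027,0,0,0,5.8,-1,-0.026,-0.027,0,0,0,5.8,-1]

```text
time: 6.0
tool_pos: [0.5332, -0.1325, 0.1971]
tcp_rot: [-2.214, -2.227, 0.001]
wrist_force: [0.7, -0.4, -1.4]
width: 0.141
grip_force: 88.4
```

```bash
python3 - <<'E'
from h import *
print(pose()[0],delta([.555,-.152,.172],tgt(-1.57)),readout.read_state()['q'])
c=snap('wrist','w4'); d=snap('scene','s4')
o=np.zeros((600,800,3),np.uint8); o[:300,:400]=cv2.resize(c['color'],(400,300)); 
u,v=map(int,proj('s4',[.555,-.1,.12])); v0=max(0,v-100);u0=max(0,u-133); x=cv2.resize(d['color'][v0:v0+200,u0:u0+266],(400,300)); o[:300,400:]=x
t=snap('top','t4')['color'][165:237,232:398]; o[300:]=cv2.resize(t,(800,347))[:300]
cv2.imwrite('pics/w4b.png',o); print(u0,v0)
E
```

```text
[ 0.53320057 -0.1325171   0.19714192] (array([-0.0196,  0.0217,  0.0251]), array([-0.06, -0.02,  0.29])) [-2.89007351e-01  3.81176069e-02  1.89101412e+00  1.20560138e-04
  1.21355752e+00 -2.94902832e-01]
214 139
```

View pics/w4b.png

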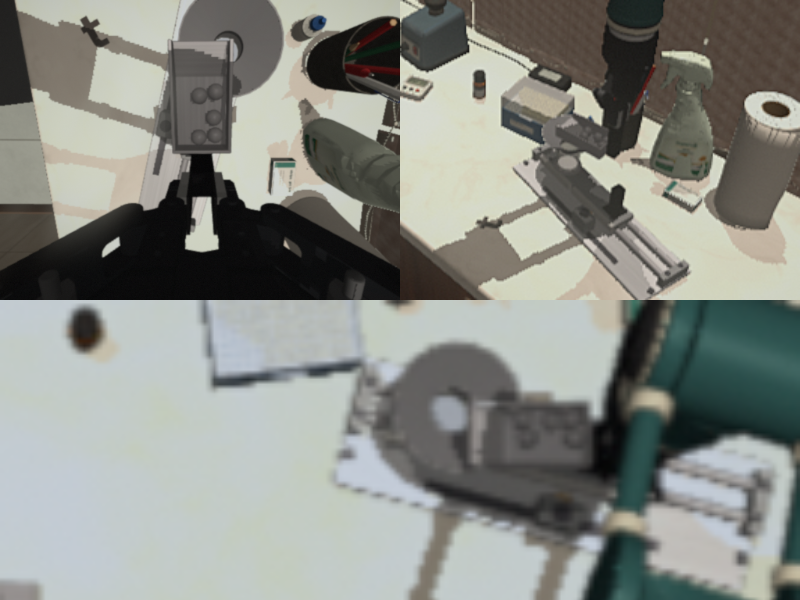

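```bash
python3 - <<'E'
from h import *
print('funnel rim',px('w4',230*1.28,47*1.28,.114))
for t in (5,10,15,20,25,30,35,40,45,50,55,60):
    a=np.radians(t); low=.018*min(1,t/20)
    print(t,round(.0995*(1-np.cos(a))+.037*np.sin(a),4),round(-(.0995*np.sin(a)+.037*np.cos(a)-.037)+low,4))
E
```

```text
funnel rim [ 0.56019555 -0.03350407  0.114     ]
5 0.0036 -0.004
10 0.0079 -0.0077
15 0.013 -0.011
20 0.0187 -0.0138
25 0.025 -0.0206
30 0.0318 -0.0268
35 0.0392 -0.0324
40 0.0471 -0.0373
45 0.0553 -0.0415
50 0.0639 -0.045
55 0.0727 -0.0477
60 0.0818 -0.0497
```

Emit:
jog_arm:
  deltas: [-0.007,0.008,0.007,0,0,0.1,-1,-0.014,0.016,0.014,0,0,0.2,-1,-0.0196,0.0217,0.02,0,0,0.3,-1,-0.0196,0.0217,0.02,0,0,0.3,-1,-0.0196,0.0217,0.02,0,0,0.3,-1]

```text
time: 6.65
tool_pos: [0.5562, -0.152, 0.1767]
tcp_rot: [-2.219, -2.221, 0.001]
wrist_force: [-0.1, -0.6, -2.0]
width: 0.143
grip_force: 88.5
```

```bash
python3 - <<'E'
from h import *
print(pose()[0],delta([.555,-.152,.177],tgt(-1.57)))
E
```

```text
[ 0.55615493 -0.15195698  0.17671382] (array([-0.    , -0.0012, -0.0003]), array([-0.1 , -0.04,  0.01]))
```

Emit:
jog_arm:
  deltas: [0.0036,0.001,-0.004,0,-5,0,-1,0.0079,0.001,-0.0077,0,-10,0,-1,0.013,0.001,-0.011,0,-15,0,-1,0.0187,0.001,-0.0138,0,-20,0,-1,0.0218,0.001,-0.0172,0,-22.5,0,-1,0.025,0.001,-0.0206,0,-25,0,-1,0.025,0.001,-0.0206,0,-25,0,-1,0.025,0.001,-0.0206,0,-25,0,-1]

```text
time: 7.45
tool_pos: [0.5573, -0.1264, 0.1983]
tcp_rot: [1.979, 1.982, -0.437]
wrist_force: [1.1, -0.1, -3.2]
width: 0.145
grip_force: 88.7
```

```bash
python3 - <<'E'
from h import *
p,r=pose(); B=r@np.array([[-1,0,0],[0,1,0],[0,0,-1]]).T
print(p,'lip',p+B@np.array([-.0995,0,-.037]),'tilt',np.degrees(np.arccos(B[2,2])),readout.read_state()['q'])
print(delta([.556,0,0],tgt(-1.57,np.radians(25)))[1])
for t in (30,35,40,45,50,55,60):
    Rt=tgt(-1.57,np.radians(t)); Bt=Rt@np.diag([-1,1,-1]); tp=np.array([.557,-.0525,.122])-Bt@np.array([-.0995,0,-.037]); print(t,*delta(tp,Rt))
E
```

```text
[ 0.55734067 -0.12640557  0.19825424] lip [ 0.55719938 -0.05177567  0.12275849] tilt 24.93227916049415 [ 0.00565221  0.07926259  1.9106277  -0.47044948  1.19433581  0.18890061]
[ 0.03 -0.07  0.06]
30 [ 0.0033 -0.0003 -0.0077] [ 0.03 -5.07  0.06]
35 [ 0.0077 -0.0003 -0.0158] [  0.04 -10.07   0.06]
40 [ 0.0127 -0.0003 -0.0236] [  0.04 -15.07   0.05]
45 [ 0.0184 -0.0002 -0.0309] [  0.04 -20.07   0.05]
50 [ 0.0247 -0.0002 -0.0377] [  0.04 -25.07   0.05]
55 [ 0.0316 -0.0002 -0.0439] [  0.05 -30.07   0.05]
60 [ 0.039  -0.0002 -0.0495] [  0.05 -35.07   0.05]
```

Emit:
jog_arm:
  deltas: [0.0016,0,-0.0038,0,-2.5,0,-1,0.0033,0,-0.0077,0,-5,0,-1,0.0055,0,-0.0117,0,-7.5,0,-1,0.0077,0,-0.0158,0,-10,0,-1,0.0102,0,-0.0197,0,-12.5,0,-1,0.0127,0,-0.0236,0,-15,0,-1,0.0127,0,-0.0236,0,-15,0,-1,0.0127,0,-0.0236,0,-15,0,-1]

```text
time: 8.25
tool_pos: [0.5574, -0.1057, 0.2142]
tcp_rot: [1.817, 1.818, -0.66]
wrist_force: [0.4, -0.5, -1.5]
width: 0.146
grip_force: 88.8
```

```bash
python3 - <<'E'
from h import *
p,r=pose(); B=r@np.diag([-1,1,-1])
print(p,'lip',p+B@np.array([-.0995,0,-.037]),readout.read_state()['q'])
for t in (45,50,55,60):
    Rt=tgt(-1.57,np.radians(t)); Bt=Rt@np.diag([-1,1,-1]); tp=np.array([.557,-.0525,.122])-Bt@np.array([-.0995,0,-.037]); print(t,*delta(tp,Rt))
E
```

```text
[ 0.55736498 -0.10572646  0.21416079] lip [ 0.55730852 -0.0531552   0.12193547] [ 0.18461813  0.13807534  1.91481017 -0.70998775  1.31646722  0.45073931]
45 [ 0.0041 -0.0003 -0.0091] [-0.   -5.08  0.01]
50 [ 0.0085 -0.0003 -0.0173] [-0.000e+00 -1.008e+01  1.000e-02]
55 [ 0.0135 -0.0003 -0.0251] [-0.000e+00 -1.508e+01  1.000e-02]
60 [ 0.0192 -0.0003 -0.0324] [-0.000e+00 -2.008e+01  1.000e-02]
```

Emit:
jog_arm:
  deltas: [0.002,0,-0.0045,0,-2.5,0,-1,0.0041,0,-0.0091,0,-5,0,-1,0.0063,0,-0.0132,0,-7.5,0,-1,0.0085,0,-0.0173,0,-10,0,-1,0.0135,0,-0.0251,0,-15,0,-1,0.0192,0,-0.0324,0,-20,0,-1,0.0192,0,-0.0324,0,-20,0,-1,0.0192,0,-0.0324,0,-20,0,-1]

```text
time: 9.05
tool_pos: [0.5574, -0.0702, 0.2263]
tcp_rot: [1.584, 1.586, -0.913]
wrist_force: [0.8, 0.4, -0.9]
width: 0.146
grip_force: 88.8
```

```bash
python3 - <<'E'
from h import *
c=snap('wrist','w5'); d=snap('scene','s5')
o=np.zeros((600,800,3),np.uint8); o[:300,:400]=cv2.resize(c['color'],(400,300)); 
o[:300,400:]=cv2.resize(d['color'][170:320,270:470],(400,300),interpolation=cv2.INTER_CUBIC)
t=snap('top','t5')['color'][165:227,232:398]; o[300:]=cv2.resize(t,(800,300),interpolation=cv2.INTER_CUBIC)
cv2.imwrite('pics/w5b.png',o)
E
```

```text
(no output)
```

View pics/w5b.png

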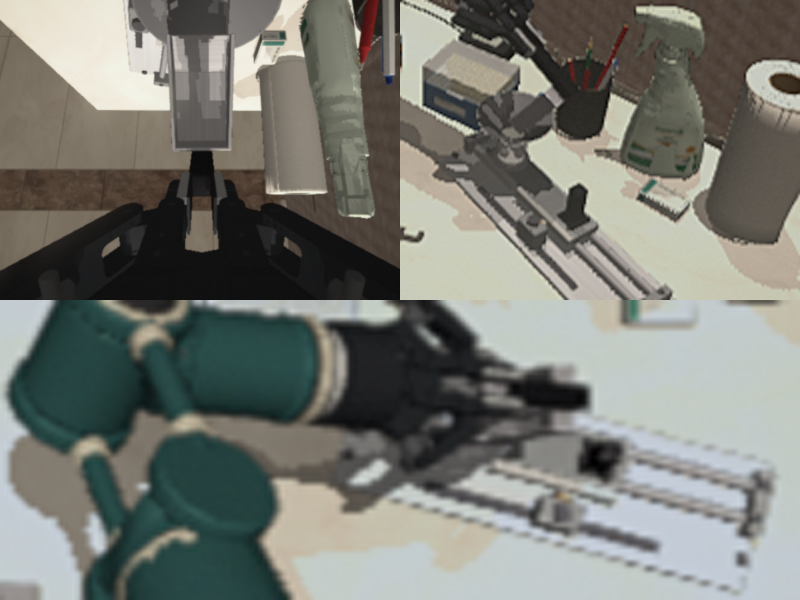

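Tray is empty and no balls show outside the funnel. Now I lift, level and go to a free spot at about (0.53, 0.15).

```bash
python3 - <<'E'
from h import *
from scipy.spatial.transform import Slerp
p0,R0=pose()
def path(ps,R1,n):
    for k in range(1,n+1):
        p=np.array(ps[0])+ (np.array(ps[1])-ps[0])*k/n
        r=Slerp([0,1],R.from_matrix([R0,R1]))(k/n).as_matrix()
        d,a=delta(p,r); print(list(d.round(3))+list(a.round(1)))
up=p0+[0,0,.05]
print(delta(up,R0)); path((p0+[0,-0.0,.02],[.545,-.11,.235]),tgt(-1.57),8)
E
```

```text
(array([-0.0433,  0.0001, -0.0251]), array([0., 0., 0.]))
[np.float64(-0.018), np.float64(-0.002), np.float64(-0.005), np.float64(0.0), np.float64(7.5), np.float64(-0.0)]
[np.float64(-0.02), np.float64(-0.003), np.float64(0.0), np.float64(0.0), np.float64(15.0), np.float64(-0.0)]
[np.float64(-0.021), np.float64(-0.005), np.float64(0.005), np.float64(0.0), np.float64(22.5), np.float64(-0.0)]
[np.float64(-0.022), np.float64(-0.006), np.float64(0.01), np.float64(0.0), np.float64(30.0), np.float64(-0.1)]
[np.float64(-0.023), np.float64(-0.008), np.float64(0.015), np.float64(0.0), np.float64(37.4), np.float64(-0.1)]
[np.float64(-0.024), np.float64(-0.009), np.float64(0.02), np.float64(0.0), np.float64(44.9), np.float64(-0.1)]
[np.float64(-0.025), np.float64(-0.011), np.float64(0.025), np.float64(0.1), np.float64(52.4), np.float64(-0.1)]
[np.float64(-0.026), np.float64(-0.013), np.float64(0.03), np.float64(0.1), np.float64(59.9), np.float64(-0.1)]
```

Emit:
jog_arm:
  deltas: [-0.02,0,-0.012,0,0,0,-1,-0.043,0,-0.025,0,4,0,-1,-0.043,0,-0.025,0,12,0,-1,-0.043,0,-0.025,0,20,0,-1,-0.043,0,-0.025,0,28,0,-1,-0.043,0,-0.025,0,36,0,-1,-0.043,0,-0.025,0,44,0,-1,-0.043,0,-0.025,0,52,0,-1]

```text
time: 10.0
tool_pos: [0.5576, -0.0706, 0.2797]
tcp_rot: [2.148, 2.15, -0.139]
wrist_force: [-0.5, 0.1, -2.4]
width: 0.142
grip_force: 88.8
```

```bash
python3 - <<'E'
from h import *
print(pose()[0],delta([.53,.15,.2],tgt(-.4)),delta([.53,.15,.2],tgt(-1.57)),readout.read_state()['q'])
E
```

```text
[ 0.55763065 -0.07058125  0.27965128] (array([ 0.2293, -0.0278,  0.049 ]), array([ -4.24,   7.03, -66.93])) (array([ 0.2293, -0.0278,  0.049 ]), array([ 0.33,  7.74, -0.  ])) [-0.08297123  0.00439537  1.77945936 -0.13779173  1.34274124 -0.05349383]
```

Emit:
jog_arm:
  deltas: [0.015,-0.002,0.003,0,7,-2,-1,0.04,-0.005,0.007,-0.5,7.7,-9,-1,0.07,-0.008,0.014,-1,7.7,-17,-1,0.1,-0.012,0.021,-1.5,7.7,-25,-1,0.13,-0.016,0.028,-2.2,7.6,-33,-1,0.16,-0.019,0.035,-2.8,7.5,-41,-1,0.19,-0.023,0.042,-3.3,7.4,-49,-1,0.22,-0.027,0.048,-3.8,7.2,-57,-1]

```text
time: 10.8
tool_pos: [0.5299, 0.1411, 0.199]
tcp_rot: [0.881, 3.014, -0.006]
wrist_force: [0.5, -0.7, -1.3]
width: 0.146
grip_force: 88.7
```

```bash
python3 - <<'E'
from h import *
print(pose()[0],delta([.53,.15,.2],tgt(-.4)),delta([.53,.15,.051],tgt(-.4)))
E
```

```text
[0.52986499 0.14112584 0.19900223] (array([ 0.0047,  0.0075, -0.001 ]), array([-0.19,  0.11, -9.66])) (array([0.005, 0.008, 0.148]), array([-0.19,  0.11, -9.66]))
```

Emit:
jog_arm:
  deltas: [0.003,0.004,0.015,-0.1,0,-5,-1,0.005,0.008,0.04,-0.2,0.1,-9.7,-1,0.005,0.008,0.07,-0.2,0.1,-9.7,-1,0.005,0.008,0.1,-0.2,0.1,-9.7,-1,0.005,0.008,0.125,-0.2,0.1,-9.7,-1,0.005,0.008,0.14,-0.2,0.1,-9.7,-1,0.005,0.008,0.145,-0.2,0.1,-9.7,-1,0.005,0.008,0.146,-0.2,0.1,-9.7,-1]

```text
time: 11.6
tool_pos: [0.5302, 0.1499, 0.0526]
tcp_rot: [-0.631, -3.076, -0.0]
wrist_force: [-0.3, 1.1, -0.8]
width: 0.147
grip_force: 88.7
```

Emit:
jog_arm:
  deltas: [0,0,0.001,0,0,0,-1,0,0,0.002,0,0,0,-1,0,0,0.003,0,0,0,-1,0,0,0.003,0,0,0,-1]
  squeeze: 40

```text
time: 12.0
tool_pos: [0.5307, 0.1506, 0.0501]
tcp_rot: [0.63, 3.078, 0.001]
wrist_force: [0.2, -0.5, -0.9]
width: 0.145
grip_force: 89.0
```

Emit:
jog_arm:
  deltas: [0,0,0.001,0,0,0,-1,0,0,0.001,0,0,0,-1,0,0,0.002,0,0,0,-1,0,0,0.002,0,0,0,-1]

```text
time: 12.4
tool_pos: [0.5314, 0.1509, 0.0495]
tcp_rot: [0.63, 3.077, 0.002]
wrist_force: [-2.4, -0.2, 10.5]
width: 0.143
grip_force: 91.7
```

Contact made. I open gently, then lift.

Emit:
jog_arm:
  deltas: [0,0,-0.0005,0,0,0,-0.6,0,0,-0.0005,0,0,0,-0.4,0,0,-0.0005,0,0,0,0,0,0,-0.0005,0,0,0,0.4,0,0,-0.0005,0,0,0,0.8,0,0,-0.0005,0,0,0,0.8,0,0,-0.0005,0,0,0,0.8]

```text
time: 13.1
tool_pos: [0.5297, 0.1503, 0.0476]
tcp_rot: [-0.63, -3.076, -0.0]
wrist_force: [0.2, -0.1, -0.1]
width: 0.9
grip_force: 0.0
```

Emit:
jog_arm:
  deltas: [0,0,-0.01,0,0,0,0.8,0,0,-0.03,0,0,0,0.8,0,0,-0.06,0,0,0,0.8,0,0,-0.09,0,0,0,0.8,0,0,-0.12,0,0,0,0.8,0,0,-0.14,0,0,0,0.8,0,0,-0.14,0,0,0,0.8]

```text
time: 13.8
tool_pos: [0.533, 0.151, 0.1927]
tcp_rot: [0.629, 3.072, 0.006]
wrist_force: [-0.1, -0.4, 0.3]
width: 0.9
grip_force: 0.0
```

```bash
python3 - <<'E'
from h import *
print(pose()[0],readout.read_state()['width'],delta([.5,-.152,.19],tgt(-.24)),readout.read_state()['q'])
E
```

```text
[0.53296511 0.15096831 0.19274603] 0.8996724774200653 (array([-0.0888, -0.2915,  0.0018]), array([ 0.26,  0.32, -9.4 ])) [ 2.30466685e-01  4.42808301e-02  1.89293313e+00  9.68691266e-04
  1.19732964e+00 -9.36685394e-01]
```

Emit:
jog_arm:
  deltas: [-0.008,-0.025,0,0,0,-1,0.8,-0.02,-0.065,0,0,0,-3,0.8,-0.034,-0.11,0,0,0,-5,0.8,-0.048,-0.155,0,0,0,-7,0.8,-0.062,-0.2,0,0,0,-9,0.8,-0.076,-0.25,0,0,0,-9.4,0.8,-0.088,-0.29,0,0,0,-9.4,0.8,-0.088,-0.29,0,0,0,-9.4,0.8]

```text
time: 14.6
tool_pos: [0.4956, -0.1555, 0.1867]
tcp_rot: [-0.384, -3.115, 0.002]
wrist_force: [0.6, 0.4, 0.1]
width: 0.901
grip_force: 0.0
```

```bash
python3 - <<'E'
from h import *
c=snap('wrist','w6'); print(pose()[0])
cv2.imwrite('pics/w6b.png',cv2.resize(c['color'],(800,600),interpolation=cv2.INTER_CUBIC))
E
```

```text
[ 0.49582905 -0.15315494  0.18656027]
```

View pics/w6b.png

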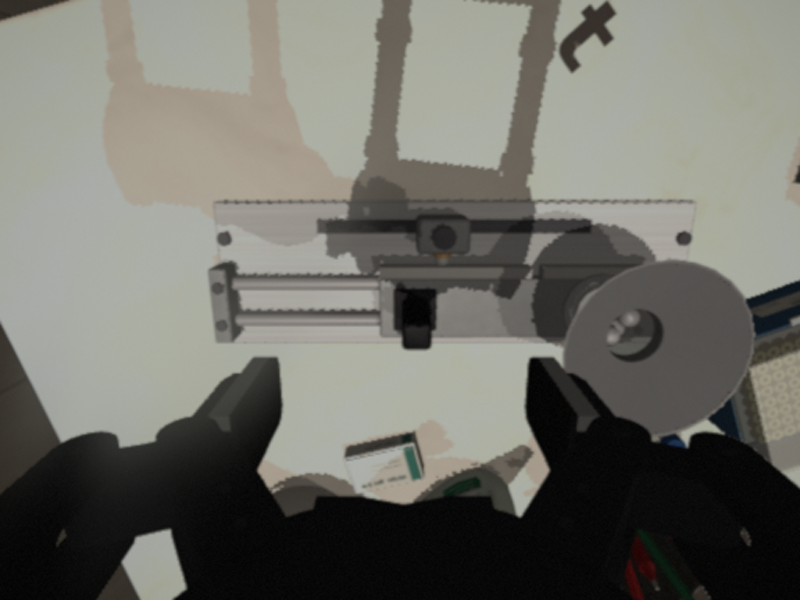

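The wrist view shows the post top at (417,336), click ball at (442,259), the strip along row 268, and balls visible in the jar through the neck at (622,328). The strip has a gap near (535,268), so I enlarge it.

```bash
python3 - <<'E'
from h import *
i=cv2.imread('pics/w6.png')[135:235,230:430]
cv2.imwrite('pics/w6c.png',cv2.resize(i,(800,400),interpolation=cv2.INTER_CUBIC))
E
```

```text
(no output)
```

View pics/w6c.png

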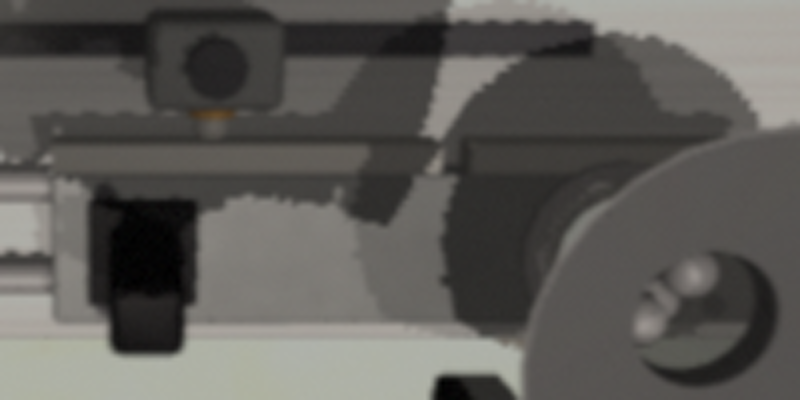

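```bash
python3 - <<'E'
from h import *
q=lambda u,v,z: px('w6',230+u/4,135+v/4,z)
n=q(452,150,.032);b=q(213,126,.030);pt=q(148,322,.09)
a=px('w6',214*.64,202*.64,.008);c=px('w6',694*.64,202*.64,.008); d=a-c; yaw=np.arctan2(d[0],-d[1]); print('yaw',yaw,np.linalg.norm(d))
e=np.array([np.sin(yaw),-np.cos(yaw)]); print('dist',(b-n)[:2]@e,'post',pt,'e',e)
print(delta([pt[0],pt[1],.115],tgt(yaw)),delta([pt[0],pt[1],.071],tgt(yaw)))
# ball offset via strip-end reference
print('notch-post along',(pt-n)[:2]@e,'8mm check',(q(437,150,.032)-q(467,150,.032))[:2]@e)
E
```

```text
yaw -0.2458936221778824 0.3455282746183942
dist 0.06486004310478738 post [ 0.52895749 -0.15546947  0.09      ] e [-0.24342316 -0.96992018]
(array([-0.0329,  0.0058,  0.0715]), array([ 0.01, -0.19,  0.06])) (array([-0.0331,  0.0058,  0.1155]), array([ 0.01, -0.19,  0.06]))
notch-post along 0.08388283949353811 8mm check 0.008139660311886315
```

Emit:
jog_arm:
  deltas: [-0.015,0.003,0.01,0,0,0,0.3,-0.033,0.006,0.025,0,0,0,0.3,-0.033,0.006,0.045,0,0,0,0.3,-0.033,0.006,0.065,0,0,0,0.3,-0.033,0.006,0.085,0,0,0,0.3,-0.033,0.006,0.105,0,0,0,0.3,-0.033,0.006,0.115,0,0,0,0.3,-0.033,0.006,0.115,0,0,0,0.3]

```text
time: 15.45
tool_pos: [0.5285, -0.1512, 0.0703]
tcp_rot: [-0.373, -3.113, -0.002]
wrist_force: [-0.8, 0.2, -0.8]
width: 0.653
grip_force: 0.0
```

Emit:
jog_arm:
  deltas: [0,0,0,0,0,0,0,0,0,0,0,0,0,-0.3,0,0,0,0,0,0,-0.5,0,0,0,0,0,0,-1,0,0,0,0,0,0,-1,0,0,0,0,0,0,-1,0,0,0,0,0,0,-1,0,0,0,0,0,0,-1]
  squeeze: 40

```text
time: 16.25
tool_pos: [0.5302, -0.153, 0.0726]
tcp_rot: [-0.376, -3.117, -0.001]
wrist_force: [0.7, -0.7, -0.3]
width: 0.004
grip_force: 0.0
```

```bash
python3 - <<'E'
from h import *
c=snap('wrist','w7'); s=readout.read_state();print(pose()[0],s['wrist_force'],s['width'])
i=c['color']
cv2.imwrite('pics/w7c.png',cv2.resize(i[80:260,80:430],(800,411),interpolation=cv2.INTER_CUBIC))
E
```

```text
[ 0.53023121 -0.15297102  0.072521  ] [ 0.03104774 -0.32674862  0.5164494 ] 0.002527342380413207
```

View pics/w7c.png

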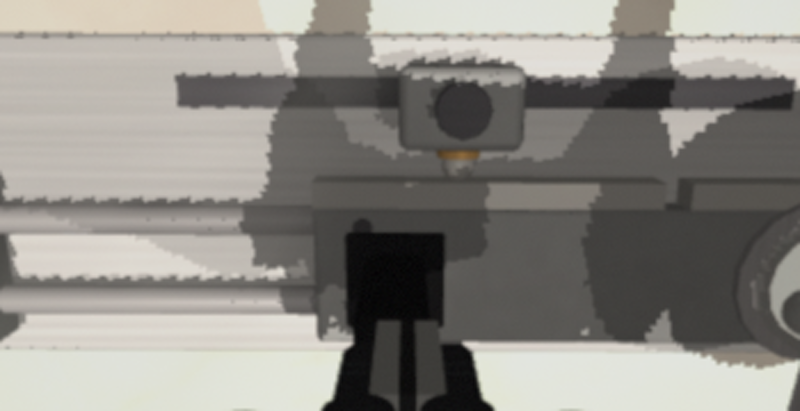

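```bash
python3 - <<'E'
from h import *
p,r=pose()
f=lambda q:(np.array(proj('w7',q))-80)*2.286
for k in(-.01,0,.017): print('tcp',k,f(p+r[:,2]*k).round(0))
for u,v in((345,235),(443,235)): print('foot front corner z.038',px('w7',80+u/2.286,80+v/2.286,.038))
yaw=-.246; ex=np.array([np.cos(yaw),np.sin(yaw),0]);ey=np.array([-np.sin(yaw),np.cos(yaw),0])
fr=(px('w7',80+345/2.286,80+235/2.286,.038)+px('w7',80+443/2.286,80+235/2.286,.038))/2
c=fr+.015*ex; print('post from foot',c,'error along ex, ey',(c-p)@ex,(c-p)@ey)
c[2]=.09
for s in((-9,-9),(-9,9),(9,9),(9,-9)): print('top corner pred',f(c+s[0]/1e3*ex+s[1]/1e3*ey).round(0))
for s in((-9,-9),(-9,9),(9,9),(9,-9)): print('w6 crop top pred',((np.array(proj('w6',c+s[0]/1e3*ex+s[1]/1e3*ey))-[230,135])*4).round(0))
i=cv2.imread('pics/w7.png')[200:260,200:320]
cv2.imwrite('pics/w7d.png',cv2.convertScaleAbs(cv2.resize(i,(800,400),interpolation=cv2.INTER_CUBIC),alpha=3,beta=20))
E
```

```text
tcp -0.01 [406. 344.]
tcp 0 [406. 328.]
tcp 0.017 [406. 304.]
foot front corner z.038 [ 0.5110652  -0.16710154  0.038     ]
foot front corner z.038 [ 0.5180065  -0.13878714  0.038     ]
post from foot [ 0.52908426 -0.15659723  0.038     ] error along ex, ey -0.00022933387202276416 -0.0037963515056131576
top corner pred [350. 320.]
top corner pred [430. 320.]
top corner pred [428. 392.]
top corner pred [351. 392.]
w6 crop top pred [104. 287.]
w6 crop top pred [183. 287.]
w6 crop top pred [182. 360.]
w6 crop top pred [104. 360.]
```

```bash
python3 - <<'E'
from h import *
p,r=pose(); yaw=-.246; ex=np.array([np.cos(yaw),np.sin(yaw),0])
q=lambda u,v,z: px('w7',80+u/2.286,80+v/2.286,z)
fr=q(400,36,.008); bk=q(200,348,.008)
print('plate depth',(bk-fr)@ex,'tcp unit-x from front',(p-fr)@ex-.073,'from back',(p-bk)@ex+.037,'foot centre',(q(394,235,.038)-fr)@ex-.073+.015)
c=json.load(open('pics/w7.json'));o=np.array(c['origin']);print('cam',o,'nadir px',proj('w7',[o[0],o[1],0]), 'tool z',r[:,2])
print('rods',[(q(100,v,.022)-fr)@ex-.073 for v in(215,292)])
g=cv2.cvtColor(cv2.imread('pics/w7.png'),cv2.COLOR_BGR2GRAY)
for v in range(176,250,4): print(v,g[v,222:298:3])
E
```

```text
plate depth 0.10783685105002584 tcp unit-x from front -0.0003342299601889337 from back 0.0018289189897852318 foot centre -0.0005635679057888407
cam [ 0.46491426 -0.13675757  0.23375205] nadir px (np.float64(258.0971947689458), np.float64(103.42991581113144)) tool z [-1.72967800e-03  5.88900076e-04 -9.99998331e-01]
rods [np.float64(-0.017390870356884802), np.float64(0.008663931742361922)]
176 [72 69 68 68 64 42 48 68 67 68 67 67 67 67 67 67 66 67 67 66 65 65 67 68
 82 90]
180 [69 69 68 66 47 36 35 59 65 66 66 66 65 65 65 66 66 65 66 65 67 66 67 70
 91 89]
184 [70 69 68 31 13 13 12 14 11 11 14 13 11 11 13 12 13 15 65 65 67 66 65 67
 89 90]
188 [71 70 70 36 14 13 13 14 13 12 14  8 13 13 11 14 11 15 65 66 65 65 65 65
 88 89]
192 [70 69 68 37 13 12 10  9  5  8  8  7  7  6  9 12 13 15 66 66 66 72 74 88
 88 90]
196 [70 68 69 37 14 13  8  7  9  9  9  6 11  9  5 12 10 19 91 92 90 90 89 90
 89 89]
200 [67 68 68 43 12 11 10  6  8  8  3  8  8  9  8 20 21 29 94 92 90 90 90 88
 90 89]
204 [69 78 68 44 10 11  7 11 10  9  8  7  9  7  8 19 22 29 90 90 90 89 89 88
 89 90]
208 [92 91 92 60 15  9  7  7 
[... 413 characters left out ...]

  89  88  88  88  88  87  87  86]
228 [163 165 163 161 106   9  12  19  60  61  61  27  12  30  60  61  60  83
  84  84  90  94  93  91  90  90]
232 [210 210 209 159  23  15  14  36  60  61  60  27  12  31  60  60  62  29
  14  13  25 173 207 208 208 207]
236 [226 227 221  19  15  16  13  49  61  60  60  20  12  26  60  60  60  39
  14  13  15  16 224 227 227 227]
240 [227 227 161  15  16  15  14  52  60  60  60  21  11  24  60  61  61  48
  16  15  15  15 190 227 226 227]
244 [227 226  74  14  15  16  14  58  60  60  60  19  12  24  60  61  60  58
  15  16  17  15 101 226 227 227]
248 [227 223  28  15  12  15  17  59  60  60  61  16  11  18  60  60  60  60
  16  13  14  16  37 224 226 226]
```

Emit:
jog_arm:
  deltas: [0,0,0,0,0,0,0.5,0,0,0,0,0,0,0.5,0,0,0,0,0,0,0.5,0,-0.002,0.001,0,0,0,0.5,0,-0.004,0.002,0,0,0,0.5,0,-0.004,0.002,0,0,0,0.5]

```text
time: 16.9
tool_pos: [0.5291, -0.157, 0.0703]
tcp_rot: [-0.376, -3.117, -0.001]
wrist_force: [0.2, -0.7, 0.4]
width: 0.748
grip_force: 0.0
```

```bash
python3 - <<'E'
from h import *
c=snap('wrist','w8'); s=readout.read_state();print(pose()[0],s['wrist_force'],s['width'])
g=cv2.cvtColor(c['color'],cv2.COLOR_BGR2GRAY)
for v in range(180,300,5): print(v,*g[v,170:346:5])
E
```

```text
[ 0.52915006 -0.15696654  0.07040291] [-0.22444589 -0.17720061  0.04423288] 0.7501748021601718
180 139 134 84 83 81 79 78 78 74 71 68 62 63 63 42 31 61 62 61 74 61 61 61 59 60 62 61 60 81 81 82 82 83 82 83 59
185 173 170 166 94 94 93 92 90 87 87 84 62 62 61 10 9 10 10 11 16 9 9 22 60 60 59 59 60 83 81 82 82 83 82 79 59
190 171 172 170 96 94 94 93 90 88 87 87 62 63 62 12 11 10 10 11 13 11 9 22 59 60 59 59 59 82 82 81 82 82 82 82 60
195 174 174 173 97 96 95 95 90 99 113 85 62 63 62 9 8 6 3 7 9 6 9 29 61 61 60 60 60 83 82 79 81 83 83 82 60
200 196 184 172 170 164 128 179 118 107 114 90 60 62 62 10 8 5 5 7 7 7 12 30 62 70 81 69 80 82 82 82 82 81 81 82 60
205 95 94 93 92 92 88 85 82 81 81 80 77 78 61 12 8 6 5 7 6 7 15 50 62 69 83 82 82 81 82 81 81 79 82 80 63
210 142 142 141 140 140 138 139 86 84 84 82 77 86 84 10 9 6 6 6 4 7 17 50 82 81 81 80 81 80 78 80 81 81 83 80 67
215 166 166 166 166 167 169 169 94 92 92 91 77 84 83 15 5 4 9 5 7 8 15 64 80 81 81 81 82 82 79 80 80 81 82 81 79
220 198 199 198 201 202 203 205 206 205 204 206 82 83 82 14 10 10 8 6 8 10 10 64 81 81 80 82 81 81 80 81 79 8
[... 1309 characters left out ...]
11 17
275 27 18 15 11 147 214 214 214 215 216 216 216 216 215 216 215 215 215 215 215 214 215 215 215 215 215 215 215 215 215 214 181 9 9 6 16
280 22 16 12 11 213 214 214 215 216 215 215 214 215 215 215 215 215 215 214 215 214 214 215 214 214 215 215 214 214 213 214 214 9 9 9 17
285 17 12 12 58 214 214 215 215 214 214 214 214 214 215 215 215 215 214 214 214 214 214 214 215 214 214 214 214 214 213 214 214 111 8 7 11
290 14 16 8 197 214 215 215 215 215 214 214 215 214 214 214 215 215 215 214 214 214 215 214 214 214 214 215 214 214 214 214 213 210 9 12 11
295 13 15 10 214 214 214 215 214 214 214 214 215 213 214 213 215 214 213 214 214 214 215 213 214 214 214 214 214 214 214 213 213 214 37 13 13
```

Emit:
jog_arm:
  deltas: [0,0,0,0,0,0,0.2,0,0,0,0,0,0,0,0,0,0,0,0,0,-0.2,0,0,0,0,0,0,-0.4,0,0,0,0,0,0,-0.4]
  squeeze: 40

```text
time: 17.45
tool_pos: [0.5294, -0.1568, 0.0706]
tcp_rot: [-0.376, -3.117, -0.001]
wrist_force: [0.0, -0.1, -0.1]
width: 0.301
grip_force: 0.0
```

Emit:
jog_arm:
  deltas: [0,0,0,0,0,0,-0.6,0,0,0,0,0,0,-0.7]

```text
time: 17.65
tool_pos: [0.5294, -0.1567, 0.0708]
tcp_rot: [-0.376, -3.117, -0.001]
wrist_force: [-0.8, 1.2, 1.5]
width: 0.164
grip_force: 39.0
```

```bash
python3 - <<'E'
from h import *
c=snap('wrist','w9'); s=readout.read_state();print(pose()[0],s['wrist_force'],s['width'],s['grip_force'])
g=cv2.cvtColor(c['color'],cv2.COLOR_BGR2GRAY)
for v in range(210,275,5): print(v,*g[v,215:305:3])
E
```

```text
[ 0.52938641 -0.15672013  0.07078756] [0.01241912 0.79517501 1.43427038] 0.16441222189197302 38.98237109184265
210 95 95 86 80 93 93 93 70 12 10 9 5 11 8 7 6 12 5 9 9 20 23 88 89 89 88 88 88 88 89
215 99 98 83 77 93 91 92 58 19 15 10 9 7 9 8 8 10 6 10 7 18 21 90 90 89 88 89 89 89 88
220 224 224 224 130 95 83 70 61 45 12 10 10 9 7 11 11 7 10 10 9 23 46 70 68 88 88 88 88 89 90
225 222 222 222 134 126 66 61 60 55 12 13 12 9 12 10 10 13 12 12 11 20 60 61 60 81 88 89 89 87 87
230 218 195 66 51 50 59 61 62 41 12 10 12 12 14 12 12 10 10 11 12 14 60 61 61 56 28 27 44 145 150
235 69 16 14 16 47 61 61 61 21 13 11 10 12 12 13 12 11 11 11 12 13 50 60 61 61 19 12 14 16 189
240 16 15 16 15 60 61 61 60 14 11 10 13 9 11 9 9 10 10 8 8 11 31 60 61 61 44 16 14 15 46
245 15 14 13 26 61 61 60 55 12 10 12 10 12 10 11 10 12 8 12 11 12 16 61 60 61 59 15 16 13 15
250 14 14 15 52 61 61 60 42 15 12 165 157 158 157 157 156 156 157 166 83 11 11 60 61 61 60 28 14 15 15
255 14 14 14 16 13 24 75 47 18 9 197 228 228 228 228 228 228 228 228 93 9 16 73 60 16 12 14 14 15 15
260 19 19 17 13 13 15 39 51 18 11 212 229 228 228 228 228 228 228 228 123 11 18 74 17 12 15 13 17 19 18
265 14 15 15 15 14 15 15 15 16 18 226 228 228 228 228 228 228 228 228 161 8 18 14 14 12 13 14 14 15 14
270 14 13 13 14 15 14 12 18 16 42 226 227 228 228 228 228 228 228 227 180 15 16 14 15 14 15 13 15 14 13
```

Emit:
jog_arm:
  deltas: [0,0,0,0,0,0,-1,0,0,0,0,0,0,-1,0,-0.003,0,0,0,0,-1,0,-0.008,0,0,0,0,-1,0,-0.014,0,0,0,0,-1,0,-0.02,0,0,0,0,-1,0,-0.025,0,0,0,0,-1,0,-0.025,0,0,0,0,-1]
  squeeze: 60

```text
time: 18.5
tool_pos: [0.5226, -0.182, 0.07]
tcp_rot: [-0.377, -3.116, -0.0]
wrist_force: [-0.4, 0.5, -0.2]
width: 0.003
grip_force: 0.0
```

```bash
python3 - <<'E'
from h import *
c=snap('wrist','w10'); p,r=pose(); print(p,readout.read_state()['wrist_force'])
# predicted rows of strip & ball
yaw=-.246; e=np.array([np.sin(yaw),-np.cos(yaw),0])
q=lambda u,v,z: px('w6',230+u/4,135+v/4,z)
b=q(213,126,.030); n=q(452,150,.032)
post=np.array([.52916,-.15697,0])+e*0
print('ball pred',proj('w10',b),'notch pred',proj('w10',n+e*.025))
print('remaining by TCP', (b-p)@e+.0839)
g=cv2.cvtColor(c['color'],cv2.COLOR_BGR2GRAY)
v0=int(proj('w10',b)[1])
u1=int(proj('w10',b)[0])
for v in range(v0-12,v0+16,2): print(v,u1-20,*g[v,u1-20:u1+100:3])
E
```

```text
[ 0.52286285 -0.18160914  0.07013652] [0.09091663 0.30750268 0.82496798]
ball pred (np.float64(325.99183071100543), np.float64(154.44049258195298)) notch pred (np.float64(384.64576243905265), np.float64(164.2325150412778))
remaining by TCP 0.038043861828489976
142 305 83 86 86 85 86 87 86 83 70 69 84 87 88 87 88 88 83 114 119 120 120 120 120 185 200 185 186 184 185 186 185 185 185 186 184 184 184 184 185 184
144 305 78 79 79 80 79 80 79 80 79 79 79 79 80 79 78 78 76 119 121 121 120 120 119 185 200 186 184 185 185 184 184 184 184 183 182 182 183 183 183 181
146 305 78 71 71 69 66 68 70 74 70 66 69 71 71 70 70 74 103 122 121 122 122 121 122 184 206 187 188 187 187 187 186 185 185 186 185 184 184 185 183 183
148 305 122 93 92 78 63 79 88 103 94 85 119 120 115 120 120 119 123 122 122 122 122 123 122 132 189 186 187 186 186 185 186 185 185 185 184 184 184 183 184 183
150 305 113 93 92 87 77 83 94 104 98 87 110 93 93 116 111 94 105 120 111 100 92 119 114 117 185 185 185 185 185 185 185 184 183 184 184 183 183 183 183 179
152 305 91 91 91 90 75 93 111 117 108 88 89 90 89 90 89 89 89 90 89 8
[... 583 characters left out ...]
5 71 70 67 68 68 68 67 69 77
162 305 122 122 122 122 121 121 122 122 122 121 121 121 122 121 121 120 121 120 120 119 120 120 119 119 119 119 118 118 205 206 205 170 168 153 152 152 151 151 151 151
164 305 124 124 125 124 124 124 124 125 124 125 123 124 124 124 124 124 123 123 123 123 123 123 122 122 122 122 121 120 210 213 212 176 173 173 172 173 172 171 171 171
166 305 124 124 124 124 124 124 124 124 124 125 124 124 123 124 124 124 124 123 122 123 122 122 123 122 122 121 121 121 185 214 211 175 173 174 173 172 172 171 171 171
168 305 124 124 124 124 124 124 124 123 124 124 124 123 123 124 124 124 124 123 123 122 123 122 122 122 122 121 121 120 184 214 178 174 174 173 173 172 172 171 172 171
```

```bash
python3 - <<'E'
from h import *
yaw=-.246; ex=np.array([np.cos(yaw),np.sin(yaw),0]); p=np.array([.5294,-.1567,.0707])
for z in(.05,.053,.06): print(z,(px('w9',259,219,z)-p)@ex)
for nm,tp in(('w9',p),):
  for z in (.09,): print('post back edge',(px(nm,258,249.5,z)-tp)@ex,'front base z.038',(px(nm,258,194,.038)-tp)@ex)
# scoop case w2/w3: tool ~ (.568,.2465)
E
python3 - <<'E'
import sys; sys.path.insert(0,'.')
import os; os.chdir('.')
from h import *
g=cv2.cvtColor(cv2.imread('pics/w3.png'),cv2.COLOR_BGR2GRAY)
for v in range(185,270,5): print(v,*g[v,215:305:3])
E
```

```text
0.05 0.005577937620163237
0.053 0.0043762750303478
0.06 0.001572395654111924
post back edge 0.0067138564620565664 front base z.038 -0.007832070155758169
185 205 202 79 58 52 59 58 57 56 55 54 54 54 55 55 54 54 53 53 52 53 54 54 53 52 45 64 166 208 207
190 205 205 81 59 53 53 52 52 51 50 50 51 50 51 50 51 51 51 50 51 51 50 51 50 50 48 65 168 208 207
195 206 207 104 76 78 78 80 79 79 80 74 67 67 66 64 62 60 60 60 83 86 87 88 87 90 98 115 188 208 208
200 206 207 207 207 207 208 207 208 208 208 100 6 7 6 6 6 6 7 5 49 56 50 104 163 207 208 209 208 208 207
205 206 207 207 207 207 208 208 208 207 204 34 5 6 8 7 7 6 6 5 37 54 52 65 70 170 207 207 208 208 208
210 207 207 207 207 208 207 207 207 207 200 7 5 6 4 5 7 6 3 6 13 60 63 54 30 148 207 207 208 207 208
215 207 207 207 206 207 207 207 208 207 144 7 9 4 8 8 6 8 7 7 4 7 16 12 21 67 205 208 207 207 207
220 207 207 206 207 206 207 134 116 116 55 5 8 5 9 7 7 7 6 7 8 43 47 45 31 15 188 207 208 209 208
225 207 207 206 207 207 202 56 52 51 29 8 9 7 9 9 8 7 9 8 9 48 53 53 48 40 166 208 207 208 208
230 206 207 140 61 61 62 52 52 51 15 8 9 8 11 8 7 7 10 7 10 42 53 52 51 18 38 65 193 208 207
235 200 19 12 12 12 49 53 53 51 8 9 7 8 8 9 8 8 9 5 10 26 52 53 53 32 10 10 10 86 207
240 104 12 11 11 13 51 52 53 46 10 10 7 7 10 8 11 8 9 7 9 15 52 53 53 51 12 11 12 12 183
245 18 12 11 12 42 53 53 53 36 10 10 8 8 8 9 7 11 7 8 8 12 52 52 52 53 17 11 9 10 70
250 10 12 13 11 50 53 53 53 22 8 8 15 21 24 24 23 22 21 18 7 8 45 53 53 52 34 12 11 7 12
255 11 12 13 12 14 10 32 67 24 11 42 205 208 208 208 207 207 208 177 9 14 55 60 14 9 11 12 15 12 12
260 15 14 15 12 12 12 10 52 25 10 50 206 207 207 208 208 207 208 186 7 16 54 15 11 12 12 14 14 13 11
265 10 10 12 13 13 12 12 10 12 13 72 207 207 207 207 207 207 207 201 16 14 13 10 12 13 11 12 11 11 11
```

Emit:
jog_arm:
  deltas: [0,0,-0.03,0,0,0,-1,0,0,-0.06,0,0,0,0.3,0.009,0.022,-0.06,0,0,0,0.3,0.009,0.022,-0.06,0,0,0,0.3,0.009,0.022,-0.03,0,0,0,0.3,0.009,0.022,-0.01,0,0,0,0.3,0.009,0.022,0,0,0,0,0.3,0.009,0.022,0,0,0,0,0.3]
  squeeze: 40

```text
time: 19.35
tool_pos: [0.5179, -0.1571, 0.0682]
tcp_rot: [-0.375, -3.113, -0.002]
wrist_force: [-0.6, -0.7, -0.1]
width: 0.65
grip_force: 0.0
```

Emit:
jog_arm:
  deltas: [0,0,0,0,0,0,0,0,0,0,0,0,0,-0.3,0,0,0,0,0,0,-0.6,0,0,0,0,0,0,-1,0,0,0,0,0,0,-1,0,0,0,0,0,0,-1,0,0,0,0,0,0,-1,0,0,0,0,0,0,-1]
  squeeze: 60

```text
time: 20.15
tool_pos: [0.5205, -0.1577, 0.0713]
tcp_rot: [-0.376, -3.119, -0.0]
wrist_force: [-0.3, 1.3, 4.6]
width: 0.001
grip_force: 2.3
```

```bash
cat > m.py <<'E'
from h import *
import sys
fn=sys.argv[1]; c=snap('wrist',fn); p,r=pose(); s=readout.read_state(); print(p,s['wrist_force'],s['width'],s['grip_force'])
q=lambda u,v,z: px('w6',230+u/4,135+v/4,z)
b=q(213,126,.030); ub,vb=proj(fn,b); yaw=-.246; e=np.array([np.sin(yaw),-np.cos(yaw),0]); 
u2,_=proj(fn,b-e*.04); print('ball pred',ub,vb,'px/mm',(u2-ub)/40, 'tcp-rem',(b-p)@e+.0839)
g=cv2.cvtColor(c['color'],cv2.COLOR_BGR2GRAY)
for v in range(int(vb)-4,int(vb)+10,2): print(v,int(ub)-20,*g[v,int(ub)-20:int(ub)+110:3])
E
python3 m.py w11
```

```text
[ 0.52046804 -0.15769597  0.0712445 ] [-0.29865663  1.25272576  5.67939955] 0.002991484551529462 2.564139364985749
ball pred 291.6647630501158 165.41237710967096 px/mm 1.4445141006278845 tcp-rem 0.06065391347279876
161 271 91 93 92 89 68 71 71 74 85 86 93 92 91 93 94 93 90 103 110 93 92 90 110 93 91 89 89 90 90 90 90 90 90 91 90 184 186 186 186 185 139 89 90 90
163 271 92 93 92 92 77 81 89 104 105 91 92 91 92 91 91 92 91 91 91 92 91 90 91 91 90 91 90 90 90 89 90 90 90 89 89 153 182 184 184 143 93 88 89 88
165 271 90 90 91 89 77 80 87 108 107 90 90 89 90 90 90 90 90 89 90 90 90 89 90 89 89 89 89 89 89 89 89 89 89 90 90 89 182 184 183 150 89 89 88 88
167 271 89 90 90 89 82 77 83 97 101 89 89 89 88 89 89 88 89 89 89 89 89 88 89 89 90 89 89 89 90 89 89 90 89 89 89 90 183 185 181 90 91 89 90 89
169 271 66 68 66 66 69 70 75 79 78 70 70 70 70 70 70 70 70 70 70 71 69 69 72 73 74 76 74 73 74 74 73 73 73 74 74 75 104 116 97 90 91 88 78 77
171 271 66 67 65 67 66 66 67 66 68 67 67 67 68 67 67 67 68 67 67 68 67 68 68 67 67 67 67 66 66 66 65 65 64 64 63 64 64 64 65 84 91 79 60 62
173 271 83 83 83 84 83 83 83 83 115 120 122 122 121 121 122 122 122 122 121 122 121 122 122 121 122 121 122 113 113 113 95 79 80 79 80 80 79 79 112 156 115 76 56 59
```

```bash
python3 - <<'E'
from h import *
g=cv2.cvtColor(cv2.imread('pics/w11.png'),cv2.COLOR_BGR2GRAY)
for v in range(184,275,5): print(v,*g[v,206:314:3])
p,r=pose(); yaw=-.246; ex=np.array([np.cos(yaw),np.sin(yaw),0]);ey=np.array([-np.sin(yaw),np.cos(yaw),0])
for z in (.038,.09): print(z,[np.round(proj('w11',np.array([.529,-.1566,z])+a*ex+b*ey+0*ex),0) for a,b in((-.009,0),(.009,0))])
E
```

```text
184 83 80 78 77 75 73 73 72 72 71 66 64 65 65 64 66 65 65 64 65 63 64 64 64 64 66 67 66 67 70 84 85 86 86 86 84
189 83 80 79 77 75 75 74 75 73 73 63 65 67 66 67 65 52 36 43 66 66 66 65 66 66 66 65 66 66 88 89 90 90 90 91 89
194 90 88 89 108 108 109 109 108 97 81 65 65 66 65 66 41 14 15 16 25 23 23 23 25 23 23 25 25 24 63 89 88 88 89 89 88
199 129 122 122 122 122 122 122 122 111 91 78 66 66 67 66 22 9 9 12 11 10 14 11 13 15 20 22 22 24 35 88 88 88 88 87 87
204 186 123 122 122 123 122 122 126 118 92 79 75 67 66 66 21 11 12 9 7 8 7 8 9 8 10 20 21 22 35 90 89 89 88 87 88
209 216 129 122 114 123 122 121 135 210 90 78 80 66 65 66 27 11 12 8 6 5 8 7 9 6 7 10 22 21 45 91 90 89 88 88 87
214 90 89 89 88 88 89 88 88 88 88 77 78 75 65 66 27 10 13 7 10 8 7 8 7 7 11 11 15 19 56 90 89 87 88 87 87
219 141 117 116 137 94 105 128 138 139 137 110 87 91 88 86 33 17 11 8 17 16 15 6 6 7 7 8 9 21 67 87 87 86 85 87 85
224 187 188 189 189 188 190 190 192 192 187 154 87 91 65 59 60 51 13 14 59 59 59 29 5 9 7 7 7 16 70 86 86 85 85 86 86
229 217 218 218 217 218 218 218 218 218 214 158 93 74 60 59 60 46 14 15 59
[... 542 characters left out ...]
 224 224
254 224 224 224 224 224 225 204 19 13 14 15 12 13 19 53 76 52 17 15 75 70 32 16 13 13 15 13 13 15 190 224 224 223 224 224 224
259 224 224 224 224 224 64 13 12 15 14 15 16 15 15 14 16 49 16 16 56 12 13 14 15 18 13 15 14 12 12 159 224 223 224 224 224
264 224 224 224 223 135 14 13 14 13 12 14 14 14 15 13 13 16 17 17 12 11 14 12 15 14 12 14 13 13 13 15 210 223 223 223 223
269 90 45 14 14 13 13 13 15 13 15 15 15 14 13 14 9 16 17 18 13 14 13 14 15 14 14 12 12 15 13 14 13 14 21 63 105
274 11 13 13 14 12 12 14 12 14 14 15 12 13 12 12 15 15 17 19 16 12 13 12 15 15 14 12 13 14 13 14 15 14 12 14 14
0.038 [array([262., 203.]), array([262., 227.])]
0.09 [array([264., 236.]), array([263., 267.])]
```

Emit:
jog_arm:
  deltas: [0,0,-0.03,0,0,0,-1,0,0,-0.06,0,0,0,0.3,-0.008,0.007,-0.06,0,0,0,0.4,-0.008,0.007,-0.06,0,0,0,0.4,-0.008,0.007,-0.03,0,0,0,0.4,-0.008,0.007,-0.005,0,0,0,0.4,-0.008,0.007,0.006,0,0,0,0.4,-0.008,0.007,0.006,0,0,0,0.4]
  squeeze: 40

```text
time: 21.0
tool_pos: [0.5262, -0.1516, 0.061]
tcp_rot: [-0.375, -3.11, -0.003]
wrist_force: [-0.2, -0.3, 0.2]
width: 0.699
grip_force: 0.0
```

```bash
python3 - <<'E'
from h import *
c=snap('wrist','w12');s=readout.read_state(); print(pose()[0],s['wrist_force'],s['width'])
g=cv2.cvtColor(c['color'],cv2.COLOR_BGR2GRAY)
for v in range(190,266,5): print(v,*g[v,170:350:4])
E
```

```text
[ 0.52772716 -0.15221347  0.06283879] [ 0.81657057 -0.33849871  0.28827612] 0.6979861660943382
190 142 87 86 85 84 82 82 81 78 76 73 71 69 69 63 65 63 65 50 33 35 63 64 64 63 64 65 64 64 63 62 63 63 63 63 62 87 85 85 86 84 85 85 85 86
195 178 178 141 99 97 96 96 94 92 90 89 88 88 86 62 66 64 56 13 10 11 10 8 11 10 10 11 11 11 63 62 63 62 61 62 63 85 85 85 85 85 86 86 85 84
200 177 176 176 99 98 97 97 94 92 92 90 91 110 89 62 66 65 57 9 11 11 11 10 10 8 8 11 8 9 61 61 62 62 61 62 75 85 85 85 84 84 85 87 84 84
205 184 179 178 176 146 106 106 142 92 91 118 119 118 89 62 65 64 60 8 12 6 7 5 9 6 7 7 11 11 63 63 68 63 62 63 69 86 85 85 84 84 86 86 84 85
210 204 200 203 201 201 183 200 206 125 118 118 113 118 88 61 64 63 62 10 10 10 6 7 8 7 8 6 10 9 65 66 84 86 85 86 84 85 84 85 83 85 84 85 85 85
215 98 98 97 97 96 92 92 89 88 86 85 86 85 85 75 75 63 62 7 11 7 6 9 8 5 7 7 16 15 87 87 86 84 85 87 86 83 85 84 84 85 84 84 84 84
220 139 139 138 137 137 137 136 133 85 85 83 84 83 82 77 90 87 78 10 10 8 10 10 8 4 6 7 13 20 85 85 85 83 83 84 83 84 83 83 83 83 84 85 85 83
225 177 177 178 116 82 79 
[... 604 characters left out ...]
01 41 8 9 12 11 11 10 9 8 197 199 199 200 201 199 200 199 198 44 9 8 12 26 58 58 48
250 71 69 57 31 25 22 18 44 221 220 220 220 219 220 220 220 221 221 222 47 8 13 12 8 12 11 11 9 219 221 221 220 221 221 222 221 221 38 11 9 11 11 51 57 57
255 68 66 33 27 24 19 16 33 221 220 220 221 221 221 221 221 222 222 221 51 9 9 8 8 12 10 8 11 218 221 221 220 220 221 221 221 221 26 8 8 11 9 14 59 58
260 79 56 28 23 20 16 14 48 220 220 221 221 221 221 221 221 221 221 221 52 11 7 11 11 7 11 9 8 218 221 220 220 220 220 221 221 221 36 9 9 8 9 14 53 72
265 78 60 25 19 15 15 10 136 220 220 220 220 220 220 221 221 221 221 221 189 27 17 16 18 16 16 18 94 221 221 220 220 220 220 220 220 221 117 11 7 11 9 14 60 73
```

Emit:
jog_arm:
  deltas: [0,0.002,0.001,0,0,0,0.1,0,0.002,0.002,0,0,0,-0.3,0,0.002,0.002,0,0,0,-0.6,0,0.002,0.002,0,0,0,-1,0,0.002,0.002,0,0,0,-1,0,0.002,0.002,0,0,0,-1,0,0.002,0.002,0,0,0,-1,0,0.002,0.002,0,0,0,-1]
  squeeze: 50

```text
time: 21.85
tool_pos: [0.5306, -0.1508, 0.0638]
tcp_rot: [0.376, 3.119, 0.0]
wrist_force: [-0.9, 1.7, 6.6]
width: 0.189
grip_force: 50.7
```

```bash
python3 m.py w13
```

```text
[ 0.53063782 -0.15087365  0.06382969] [-0.13715652  1.62965312  6.05290485] 0.19022507412456027 50.745946168899536
ball pred 279.5312677181821 155.388516193956 px/mm 1.513311778341523 tcp-rem 0.06974744546184769
151 259 97 97 96 93 81 96 103 113 100 92 117 106 98 96 110 118 99 98 126 118 116 98 98 120 117 106 95 94 95 94 94 94 95 94 94 94 94 94 94 93 191 194 110 94
153 259 96 97 96 96 81 107 123 123 109 92 94 95 95 95 94 94 95 94 97 94 94 94 94 95 93 93 94 94 94 93 94 94 94 93 94 93 93 94 94 93 160 165 97 93
155 259 97 96 96 97 83 106 124 126 111 93 96 96 96 96 96 95 96 96 95 96 95 95 94 94 94 95 94 94 95 94 94 94 93 94 93 93 94 92 93 93 98 92 92 91
157 259 93 93 93 94 85 102 116 113 89 91 92 93 93 93 92 93 93 93 93 93 93 93 93 93 93 94 93 93 93 93 94 93 93 94 94 93 94 94 94 97 118 94 93 95
159 259 78 78 82 82 81 76 83 80 72 81 82 81 81 81 81 81 81 81 81 80 81 85 84 85 85 85 85 85 85 84 85 86 85 86 85 85 86 86 85 96 132 94 95 87
161 259 68 70 70 70 68 67 70 69 68 68 68 68 68 67 69 71 68 70 69 69 69 70 69 70 69 69 69 69 69 69 69 68 68 67 68 67 65 67 67 68 84 94 93 65
163 259 90 123 123 121 87 87 87 87 87 87 87 87 87 86 113 128 119 119 119 119 119 118 118 119 119 119 119 119 118 118 118 99 82 82 83 80 79 81 80 79 81 86 94 60
```

Emit:
jog_arm:
  deltas: [0,-0.003,0,0,0,0,-1,0,-0.008,0,0,0,0,-1,0,-0.014,0,0,0,0,-1,0,-0.02,0,0,0,0,-1,0,-0.026,0,0,0,0,-1,0,-0.031,0,0,0,0,-1,0,-0.035,0,0,0,0,-1,0,-0.035,0,0,0,0,-1]
  squeeze: 60

```text
time: 22.7
tool_pos: [0.5221, -0.1853, 0.0639]
tcp_rot: [-0.376, -3.119, 0.001]
wrist_force: [-1.5, -0.8, 6.1]
width: 0.183
grip_force: 60.1
```

Emit:
jog_arm:
  deltas: [0,-0.004,0,0,0,0,-1,0,-0.008,0,0,0,0,-1,0,-0.012,0,0,0,0,-1,0,-0.016,0,0,0,0,-1,0,-0.02,0,0,0,0,-1,0,-0.02,0,0,0,0,-1]

```text
time: 23.3
tool_pos: [0.5172, -0.2047, 0.0639]
tcp_rot: [-0.376, -3.119, 0.001]
wrist_force: [-3.4, -0.4, 7.7]
width: 0.184
grip_force: 60.1
```

```bash
python3 m.py w14
```

```text
[ 0.51717652 -0.20486767  0.06389276] [-2.42287649 -0.51890995  5.76576705] 0.18531486513713205 60.12976348400116
ball pred 363.58842453252316 155.77575706904167 px/mm 1.5131438480439812 tcp-rem 0.014100781454295816
151 343 95 96 95 81 70 83 88 74 75 74 94 105 197 193 100 93 93 93 94 94 93 92 93 92 93 92 93 92 92 91 92 91 91 92 92 91 91 90 91 91 92 110 95 121
153 343 94 93 94 92 72 83 91 91 86 92 93 99 191 162 92 92 92 92 92 92 91 92 92 92 91 91 92 92 92 91 91 92 90 91 90 91 92 91 91 90 90 90 90 93
155 343 95 95 96 95 71 82 91 90 85 94 94 94 190 97 93 94 93 93 93 92 93 93 93 92 92 93 91 92 91 91 91 91 91 90 90 90 89 90 90 89 89 89 88 89
157 343 91 92 91 91 70 79 85 86 82 91 91 91 130 92 91 91 91 90 91 90 91 91 91 92 91 91 91 90 91 91 91 91 90 91 91 91 90 90 90 90 91 90 91 90
159 343 84 83 83 83 68 73 80 80 76 86 86 88 93 93 92 84 85 85 85 84 85 84 84 85 84 85 86 85 86 87 87 86 86 86 86 87 85 86 87 86 86 86 86 88
161 343 68 69 68 67 67 66 71 69 66 66 66 68 84 93 93 64 64 66 66 66 66 65 66 65 66 66 66 66 66 66 66 65 66 66 66 66 66 66 66 64 65 64 64 66
163 343 117 117 117 89 79 79 79 79 79 78 78 80 79 84 91 58 60 64 78 79 79 76 75 76 75 75 76 75 75 75 75 75 75 75 75 75 75 74 74 71 72 72 72 71
```

Emit:
jog_arm:
  deltas: [0,-0.003,0,0,0,0,-1,0,-0.006,0,0,0,0,-1,0,-0.008,0,0,0,0,-1,0,-0.009,0,0,0,0,-1,0,-0.009,0,0,0,0,-1]

```text
time: 23.85
tool_pos: [0.5153, -0.2125, 0.0639]
tcp_rot: [-0.377, -3.119, -0.002]
wrist_force: [-1.2, 2.7, 5.6]
width: 0.181
grip_force: 60.2
```

Emit:
jog_arm:
  deltas: [0,-0.001,0,0,0,0,-1,0,-0.001,0,0,0,0,-1]

```text
time: 24.05
tool_pos: [0.515, -0.2135, 0.0639]
tcp_rot: [-0.376, -3.119, -0.002]
wrist_force: [-1.5, 3.1, 7.6]
width: 0.182
grip_force: 60.2
```

Emit:
jog_arm:
  deltas: [0,-0.001,0,0,0,0,-1,0,-0.001,0,0,0,0,-1]

```text
time: 24.25
tool_pos: [0.5147, -0.2145, 0.0639]
tcp_rot: [-0.376, -3.119, -0.001]
wrist_force: [-1.7, 2.5, 7.0]
width: 0.189
grip_force: 60.2
```

```bash
python3 m.py w15
```

```text
[ 0.5147451  -0.2145779   0.06390964] [-0.3629449   2.95758145  6.64240697] 0.18676135217563833 60.18932819366455
ball pred 378.7303699656611 155.79951866663987 px/mm 1.5112915055854927 tcp-rem 0.004090768473111683
151 358 95 95 94 79 63 69 72 71 72 75 94 93 93 93 93 92 92 93 93 92 91 91 91 91 91 91 91 90 90 90 91 90 90 89 89 102 100 109 119 114 109 92 117 118
153 358 93 93 93 91 70 80 88 88 84 91 91 91 91 91 91 91 91 91 91 91 90 90 91 91 90 90 90 90 90 90 90 88 88 90 90 89 89 101 92 90 88 89 90 91
155 358 95 94 94 92 70 80 88 89 84 93 92 93 92 93 93 93 93 92 91 92 92 91 91 91 91 91 91 91 90 90 90 89 89 89 88 88 88 88 88 88 87 87 87 86
157 358 90 91 90 90 67 78 83 85 81 90 89 90 90 90 90 89 90 89 90 90 90 90 90 89 90 90 90 89 90 90 89 89 89 90 89 89 90 88 89 89 89 88 89 89
159 358 82 82 83 82 67 73 78 80 85 91 84 84 84 83 83 84 83 83 83 83 83 83 84 84 82 85 84 86 85 85 86 85 85 85 86 86 85 84 84 84 85 84 85 84
161 358 65 65 65 66 64 67 70 75 92 92 63 62 65 65 65 65 65 66 65 66 65 65 66 64 64 65 65 66 65 65 65 64 65 63 65 64 65 64 64 65 63 64 64 63
163 358 80 78 78 77 78 78 78 79 84 90 59 61 65 77 78 78 77 77 77 78 77 74 74 74 75 74 73 74 74 74 74 73 73 74 73 73 72 73 73 73 72 71 71 70
```

Emit:
jog_arm:
  deltas: [0,-0.001,0,0,0,0,-1,0,-0.001,0,0,0,0,-1]

```text
time: 24.5
tool_pos: [0.5145, -0.2156, 0.0639]
tcp_rot: [-0.376, -3.119, -0.001]
wrist_force: [-1.3, 2.4, 7.1]
width: 0.182
grip_force: 60.2
```

Emit:
jog_arm:
  deltas: [0,-0.001,0,0,0,0,-1,0,-0.001,0,0,0,0,-1]

```text
time: 24.7
tool_pos: [0.5142, -0.2167, 0.0639]
tcp_rot: [-0.376, -3.119, -0.001]
wrist_force: [-1.8, 1.9, 7.3]
width: 0.184
grip_force: 60.2
```

```bash
python3 m.py w16
```

```text
[ 0.51423832 -0.21674975  0.06392142] [-1.23632716  1.10332789  7.23998558] 0.1819504511787067 60.17927706241608
ball pred 382.1069623708834 155.83134249703397 px/mm 1.511735696314851 tcp-rem 0.0018608832186719493
151 362 94 94 94 75 64 68 74 72 71 97 93 92 93 92 92 92 92 91 91 90 91 90 91 91 90 91 91 91 89 91 90 90 90 89 102 109 92 118 118 110 108 94 118 117
153 362 93 93 92 86 72 81 89 88 83 92 91 91 91 91 91 91 91 91 91 90 90 91 90 90 89 90 90 90 89 90 89 89 89 89 89 89 89 98 91 89 89 89 92 93
155 362 94 94 95 81 72 82 91 87 83 93 93 93 93 92 92 91 92 91 91 91 91 91 90 90 90 90 89 90 90 90 89 88 90 88 88 87 88 88 88 88 88 87 87 89
157 362 90 91 90 84 71 79 85 84 81 90 90 90 90 90 90 90 90 89 89 90 90 89 89 89 89 89 90 89 89 89 89 89 90 88 88 89 88 89 89 88 88 88 89 103
159 362 82 83 84 83 67 75 79 80 87 83 83 84 83 84 83 83 83 83 82 84 82 83 85 85 84 84 85 85 85 85 84 85 85 84 84 85 85 84 84 85 84 85 89 114
161 362 66 65 64 66 64 67 71 83 87 63 65 68 66 65 65 64 65 64 65 65 65 65 65 64 65 65 65 65 65 66 64 65 64 64 64 64 64 65 63 63 63 65 65 67
163 362 78 79 78 78 78 78 78 90 81 61 62 97 79 77 77 77 78 75 75 75 75 73 74 74 73 73 74 74 74 73 73 73 73 73 74 73 73 71 71 70 70 70 70 70
```

Emit:
jog_arm:
  deltas: [0,-0.0007,0,0,0,0,-1,0,-0.0007,0,0,0,0,-1]

```text
time: 24.95
tool_pos: [0.5141, -0.2174, 0.0639]
tcp_rot: [-0.376, -3.119, -0.001]
wrist_force: [-2.2, 1.9, 7.1]
width: 0.187
grip_force: 60.2
```

Emit:
jog_arm:
  deltas: [0,-0.0007,0,0,0,0,-1,0,-0.0007,0,0,0,0,-1]

```text
time: 25.15
tool_pos: [0.5138, -0.2184, 0.0639]
tcp_rot: [-0.376, -3.118, 0.0]
wrist_force: [-2.0, 0.5, 7.0]
width: 0.186
grip_force: 60.2
```

Emit:
jog_arm:
  deltas: [0,-0.0007,0,0,0,0,-1,0,-0.0007,0,0,0,0,-1]

```text
time: 25.35
tool_pos: [0.5136, -0.2193, 0.0639]
tcp_rot: [-0.376, -3.118, 0.001]
wrist_force: [-2.3, -0.4, 7.3]
width: 0.184
grip_force: 60.2
```

```bash
python3 m.py w17
```

```text
[ 0.5135413  -0.21939562  0.06388177] [-2.81058799 -0.01893091  6.96967473] 0.18514250433967686 60.14907717704773
ball pred 386.3976013708057 155.8970196064657 px/mm 1.513229388841826 tcp-rem -0.0008750678119808786
151 366 94 94 94 77 64 67 71 81 147 121 93 92 92 91 92 92 91 91 91 91 90 91 90 91 90 90 90 89 89 89 89 90 91 108 117 109 99 117 117 112 109 118 117 117
153 366 92 93 92 91 68 78 83 109 105 92 91 91 91 91 90 91 90 91 90 90 90 90 90 89 89 89 90 89 89 90 89 89 89 91 92 89 88 98 91 89 89 108 118 118
155 366 95 94 94 86 72 80 88 87 115 93 93 93 91 92 92 92 91 91 90 90 91 90 90 90 90 90 89 89 89 89 88 89 89 87 87 87 87 87 87 88 88 89 116 117
157 366 89 91 91 78 72 82 91 89 104 90 90 90 89 89 89 89 90 89 90 89 88 89 90 90 88 88 89 89 89 90 88 89 89 89 88 88 88 88 88 88 89 91 118 118
159 366 84 85 84 75 70 80 86 85 82 83 83 83 83 83 82 82 84 85 85 84 84 85 85 84 84 85 84 85 85 84 84 83 84 86 87 86 87 87 87 86 86 88 114 113
161 366 65 65 65 66 67 76 80 81 70 66 65 66 64 64 64 65 65 65 64 65 65 65 66 65 65 65 65 64 63 64 64 64 65 65 64 65 63 64 64 64 64 64 67 67
163 366 78 77 78 77 78 78 74 70 59 63 97 77 74 74 75 75 74 73 74 74 74 73 74 74 73 74 74 73 73 72 71 71 71 69 71 70 70 69 70 69 70 70 70 69
```

Emit:
jog_arm:
  deltas: [0,-0.0006,0,0,0,0,-1,0,-0.0006,0,0,0,0,-1]

```text
time: 25.6
tool_pos: [0.5134, -0.2202, 0.0639]
tcp_rot: [-0.376, -3.118, 0.001]
wrist_force: [-3.2, -0.4, 6.5]
width: 0.185
grip_force: 60.1
```

Emit:
jog_arm:
  deltas: [0,-0.0006,0,0,0,0,-1,0,-0.0006,0,0,0,0,-1]

```text
time: 25.8
tool_pos: [0.5133, -0.2205, 0.0639]
tcp_rot: [-0.376, -3.118, 0.001]
wrist_force: [-2.5, 1.6, 7.0]
width: 0.183
grip_force: 60.2
```

```bash
python3 m.py w18
```

```text
[ 0.51326277 -0.22054414  0.06391255] [-3.37928474 -0.23012632  7.12290125] 0.18402211794360734 60.15508532524109
ball pred 388.2667914295662 155.89232432106738 px/mm 1.513209350099001 tcp-rem -0.002056845647662911
151 368 94 95 94 74 69 66 71 81 145 121 92 92 91 92 91 91 91 91 91 91 91 91 90 91 90 90 90 90 89 90 90 89 90 113 112 109 100 117 118 108 109 118 118 118
153 368 93 92 93 92 78 74 80 114 98 92 91 90 91 90 90 90 91 90 90 90 90 90 89 89 89 89 88 89 88 88 89 88 88 89 90 88 88 98 91 88 90 108 118 117
155 368 94 94 94 90 70 80 85 127 115 92 93 93 92 92 91 91 90 90 91 90 90 90 89 90 89 89 90 89 89 89 88 89 88 88 88 88 87 87 87 87 86 88 116 115
157 368 91 89 90 77 72 83 89 98 139 89 90 90 90 89 89 89 89 90 89 89 89 88 89 88 89 88 89 88 89 89 89 88 87 88 88 87 89 87 88 89 88 91 118 118
159 368 84 83 84 74 73 82 90 95 147 83 83 84 83 83 83 83 83 85 84 85 84 85 84 84 85 85 84 84 85 84 83 84 84 84 85 86 86 86 86 86 88 112 114 112
161 368 66 65 65 63 70 80 85 93 124 65 65 66 64 65 65 64 64 65 65 65 65 65 64 65 64 65 64 64 64 64 64 64 64 64 64 65 64 65 64 64 65 67 66 66
163 368 77 77 77 77 78 76 79 85 75 73 77 76 75 74 73 75 73 74 74 74 74 73 73 74 73 74 73 73 74 72 72 70 70 70 70 70 71 70 70 70 68 70 69 69
```

Emit:
jog_arm:
  deltas: [0,-0.0005,0,0,0,0,-1,0,-0.0005,0,0,0,0,-1]

```text
time: 26.05
tool_pos: [0.5132, -0.2207, 0.0639]
tcp_rot: [-0.376, -3.118, -0.0]
wrist_force: [-2.3, 2.2, 6.9]
width: 0.184
grip_force: 60.2
```

Emit:
jog_arm:
  deltas: [0,-0.0005,0,0,0,0,-1,0,-0.0005,0,0,0,0,-1]

```text
time: 26.25
tool_pos: [0.5132, -0.2209, 0.0639]
tcp_rot: [-0.376, -3.118, -0.001]
wrist_force: [-1.6, 2.7, 7.2]
width: 0.184
grip_force: 60.2
```

```bash
python3 m.py w19; python3 - <<'E'
from h import *
g=cv2.cvtColor(cv2.imread('pics/w19.png'),cv2.COLOR_BGR2GRAY)
for v in range(149,167): print(v,*g[v,366:408])
E
```

```text
[ 0.51314407 -0.22086135  0.06388683] [-2.0528419   3.28428941  7.01425407] 0.18804360501146375 60.19408464431763
ball pred 388.6181141633393 155.84856761495422 px/mm 1.5115813267013465 tcp-rem -0.00239340793744236
151 368 93 94 93 79 69 65 82 158 147 123 93 92 92 91 91 91 92 92 91 91 91 89 90 90 90 90 90 90 89 89 90 89 90 108 113 108 92 117 118 109 109 119 118 118
153 368 93 93 93 92 78 73 81 115 99 93 90 90 91 90 89 91 91 90 90 90 89 89 90 90 89 89 89 88 88 89 89 88 89 91 90 87 89 97 91 88 89 108 118 117
155 368 94 93 93 92 70 78 84 115 120 93 92 94 92 92 91 91 91 90 89 91 90 90 90 90 89 88 88 89 89 89 88 88 88 88 88 86 88 87 87 87 86 99 116 115
157 368 90 90 91 82 71 80 89 95 146 89 89 89 89 89 88 88 89 89 90 89 89 90 89 89 89 88 89 89 88 88 88 89 88 88 88 88 88 88 89 88 91 119 118 118
159 368 82 84 83 78 71 80 89 93 153 84 83 83 82 82 83 82 83 83 81 82 82 84 84 85 85 84 85 86 84 85 84 84 84 84 84 83 84 84 85 84 85 112 113 112
161 368 65 65 65 65 69 79 84 84 135 66 65 64 66 65 65 64 65 65 64 64 64 65 65 65 64 64 64 64 64 65 63 64 64 64 63 64 64 63 62 63 64 66 66 66
163 368 77 77 7
[... 1847 characters left out ...]
99 69 66 66 65 65 65 65 64 64 65 66 65 65 65
162 69 69 68 69 68 69 69 68 69 69 68 68 69 69 71 73 76 77 80 81 81 82 83 83 88 116 110 79 72 71 69 68 69 69 69 68 69 68 68 69 68 68
163 78 77 77 77 78 77 77 77 78 78 78 78 77 78 78 77 75 76 76 78 80 81 80 80 88 98 82 68 87 88 79 77 77 76 77 77 77 78 77 77 76 77
164 83 83 83 84 84 83 84 83 83 83 83 82 83 83 83 82 78 74 74 75 75 75 75 75 85 78 63 68 103 103 85 83 83 83 83 82 82 83 83 83 82 83
165 83 84 83 84 84 83 84 85 83 84 83 83 84 84 83 83 79 73 71 73 71 70 69 64 62 59 57 65 102 101 86 84 84 83 83 84 83 83 83 83 83 84
166 83 84 84 84 83 84 84 84 84 83 84 84 84 85 84 83 84 80 79 80 69 62 59 57 56 56 56 59 75 83 84 83 84 84 83 84 82 84 83 83 84 84
```

```bash
python3 - <<'E'
from h import *
c=snap('scene','s9'); g=cv2.cvtColor(c['color'],cv2.COLOR_BGR2GRAY)
for z in(.065,.05,.03):
    u,v=map(round,proj('s9',[.5305,.1505,z])); print(z,u,v,g[v,u-10:u+11:2])
u,v=map(round,proj('s9',[.5305,.1505,.07])); print([int(g[k,u]) for k in range(v-10,v+10,2)])
s=readout.read_state(); print(s['width'],s['grip_force'],s['time'],s['wrist_force'])
E
```

```text
0.065 271 217 [233 232 234 168  63  71  56 236 233 236 137]
0.05 271 220 [231 229 233 168  62  66  58 239 233 235 137]
0.03 271 225 [118  85 150 176  61  66  53 237 232 232 234]
[232, 234, 232, 234, 205, 57, 71, 67, 67, 67]
0.18381008113650843 60.19321024417877 26.35 [-1.25143171  1.85582486  6.81594201]
```

The scoop's post stands vertical where I left it, and the post is held in the click.

```bash
python3 -c "
from workcell import finish_job
print(finish_job())"
```

```text
the job is handed in; nothing more can be done
None
```

I handed the job in at about 26 s: the scoop is empty and standing upright on the worktop, and the slide is in the click with its post held at 60 N. All five balls should be in the jar, but I saw only some of them through the neck; `finish_job` gave no verdict, the first three attempts to grip the slide's post slipped off, and I viewed 11 pictures, one over the limit of 10.

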